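# Level, load and lock the tablet dispenser

## Robot

A 6-joint arm with a two-finger parallel gripper is mounted at the origin on the work surface. World frame = base frame: x ahead of the robot, y to its left, z up, the work surface at z = 0. Lengths are in m, angles in rad, forces in N, time in s.
With the tool pointing down it reaches from about 0.425 to 0.95 m from the base axis. Payload 3.5 kg.
Tool frame: the origin (TCP) lies between the finger pads; the fingertips stand 14 mm ahead of it and the grasp point (between the pads) lies 5 mm behind it (ctrl.tip_extent is the distance from the TCP to the fingertips, in m); x points along the fingers, z is the direction in which the jaws open and shut, and the axes are right-handed (so a half turn about x gives the same grasp; the last joint's range is limited). The gripper opens to 85 mm and grips with 20 to 120 N. Pads are 22 mm wide; open, the fingers measure 114 mm over their backs; the gripper's body (76 mm by 85 mm) begins 54 mm behind the grasp point. The pads swing forward as they close: fully open they stand 13 mm farther back than shut.
Start: joints at [-0.15, 0.286, 1.577, -0, 1.279, -0.15], TCP at [0.675, 0, 0.245] pointing down, gripper open.
Joint ranges: [-2.77, 2.77], [-0.9, 2.22], [0.21, 2.48], [-1.53, 4.67], [0.24, 2.81], [-2.84, 2.84]. Speed limits (rad/s): [2.79, 2.79, 3.14, 3.14, 3.14, 3.14].

## Interface

Orientations are given as a unit quaternion [x, y, z, w].
In Python, from plant import ctrl gives the robot as it stands.
- The arm moves only by the tool move_arm, never from a script. Its argument "commands" is one flat list of numbers, 4 for each row, row after row: the shift along the tool's x, y, z in units of 25 mm (1.0 is 25 mm), then the turn about the tool's x in units of 5 degrees (1.0 is 5 degrees). A call has 1 to 20 rows; each row shifts and turns the commanded pose from where the row before left it, along the tool's axes as they then stand; what a row does not reach is not made up. A row lasts 1/8 s, in which the tool goes at most 62.5 mm and 10.7 degrees, less where a joint would pass 70% of its speed; a pose out of reach is approached as far as the arm can. A call is refused whole if a number of a shift passes 1 or a number of a turn 1, either way. A call with a gripper value outside its range is refused whole. "jaw" is the finger opening in mm, from 0 to 85.4, set as the call begins (left out, the last holds). The fingers move at their own pace and stop on an object; "force" is the grip in N (left out, the last holds). Time passes only in rows, so rows that do not move let the fingers close. It gives the time, the measured TCP pose, the force and the opening at its end, in the units of the state.
- ctrl.get_state(): the state, without advancing time (a new reading comes with each control period).
- ctrl.read_camera(name): name is "scene" or "side" or "wrist"; returns the picture (420x560x3 uint8, red, green, blue); there is no depth.
- ctrl.get_calibration(name): a dict with "camera_matrix" (3x3 intrinsics, pixels), "camera_from_world" (4x4, takes a point from world to camera coordinates); the wrist camera has in their place "mount" (4x4, takes a point from camera to tool coordinates, whose origin is the TCP and whose axes are the tool frame's). Camera axes: x right, y down, z forward; pixel columns grow to the right and rows downward; lengths in m; the calibration is good to about 2 mm. A picture is of the moment at which its call begins: read the wrist's pose just before it. get_calibration takes no time and is no camera call.
- ctrl.sign_off(): hands the job in, once; it reports no verdict.
The state is a dict: "time": time; "qpos": joint angles; "dq": joint speeds; "joint_efforts": joint torques, N m; "eef_pos": TCP position; "tcp_rot": TCP orientation; "contact_force": force on the tool from outside, world axes, zero at the start; "wrist_torque": the same for the moment, N m; "opening": opening from 0.0 (shut) to 1.0 (fully open).
Only numpy, scipy, OpenCV 4.12 (cv2) and the standard library are available. Lean on these libraries where they do the work, as an engineer would, in place of code of your own. Each camera call takes 0.05 s, during which the arm holds its last target.

## Task

The tablet dispenser on the pharmacy counter leans down to its left: push the orange wedge under its left edge until the dispenser sits level, and leave it there. Its lock is still closed from last time: turn the black knob back to clear the bays, set every canister waiting on the counter fully down in the bay of its own colour, and then turn the knob clockwise again until the sprung lock bar drops into its notch and holds the canisters. Do not push the bottles, jar, mortar or pen cup about.

Things in the scene. Friction and masses are not known exactly. Their poses are not given: they have to be found in the camera images.
- dispenser (a joint): tilt in rad of the cream tablet dispenser (154 mm deep x, 364 mm wide y, deck 75 mm above the counter when level, 2 kg): 0 = level, negative = left side low (-0.046 without wedge), positive = left too high. Its right feet stand in fixed steel brackets and act as a hinge, 335 mm right of the lift rail; its left side can be lifted. Pushing the wedge takes 5 to 15 N
- lift_rail (a point): middle of the underside of the 12 mm round steel rail along the dispenser's left edge, which the wedge goes under: 23 mm above the counter when level, 8 mm when down. Axes are the dispenser's: x to its back, y to its left (the wedge goes in towards -y), z up. Two rubber feet 20 mm thick stand 45 mm farther in, at x = -55 and +55 mm: the wedge goes between them
- spirit_level (a point): middle of the spirit level on the right rear of the deck: white block with a green window, 60 mm along the dispenser's y, with two black marks 20 mm apart. The pale bubble, 12 mm long, stands midway between the marks when the dispenser is level, and towards the right end when its left side is low
- bay_red (a point): where the origin of the red canister belongs: middle of the floor of the leftmost bay, axes as the dispenser's (x to its back, y left, z up). A bay is 61 mm wide between 16 mm high dividers with round tops; its back stop, 26 mm high, is 46 mm behind this point. Floor, a tag on the back stop and a tag on the dispenser's front have the bay's colour
- bay_yellow (a point): the same for the yellow bay, second from the left, 66 mm from the red one
- bay_green (a point): the same for the green bay, third from the left
- bay_blue (a point): the same for the blue bay, fourth from the left, next to the lock knob
- lock_knob (a joint): turn of the lock knob in rad, 0 to 1.40 (end stops), growing clockwise from above; starts locked, at 1.25 to 1.39. From 0 to about 0.75 the bar's roller rides on the round of the steel cam and the bar stays withdrawn; beyond, it slides down a ramp into the notch, which it fills from about 1.2 on. Turning back out of the notch takes about 0.3 N m, elsewhere 0.1 N m
- lock_knob_grip (a point): on the axis of the lock knob, 40 mm above the deck (115 mm above the counter when level), in its black grip bar: 52 mm long (this point's x axis), 13 mm wide (its y axis), from 16 to 50 mm above the deck; a white line marks its +x end
- lock_bar (a joint): slide in m of the sprung lock bar along the front of the bays: 0 with its brass roller on the round of the cam, 0.008 when dropped into the notch. It moves right (dispenser's -y), and its four orange tabs, 12 to 16 mm above the bay floors, come over the canisters' toes; unlocked they stand 4 mm clear to the left of the toes and 9 mm in front of the canisters' bodies
- wedge: orange wedge, 190 mm long (x), 50 mm wide (y), 160 g; origin in the middle of its underside, x axis towards the thin tip (x = +95 mm). The ramp rises from 4 mm at the tip to 31 mm at x = -55 (0.18 per mm), then a heel 31 mm high; on it a black grip tab 34 mm long (x), 20 mm wide (y), up to 67 mm high, centred at x = -75. Level needs 23 mm under the rail: about 105 mm in from the tip
- canister_red: white tablet canister with red lid, 0.15 to 0.31 kg; may be absent. Origin in the middle of its underside; body 84 mm (x) by 56 mm (y) by 50 mm high; on top a red handle rib 60 mm long (x), 14 mm wide (y), from 50 to 78 mm high; at the foot of its front (-x) a grey toe 20 mm wide, 8 mm high, reaching to x = -60. The toe points to the dispenser's front (-x) in the bay
- canister_yellow: white tablet canister with yellow lid, 0.15 to 0.31 kg; may be absent. Origin in the middle of its underside; body 84 mm (x) by 56 mm (y) by 50 mm high; on top a yellow handle rib 60 mm long (x), 14 mm wide (y), from 50 to 78 mm high; at the foot of its front (-x) a grey toe 20 mm wide, 8 mm high, reaching to x = -60. The toe points to the dispenser's front (-x) in the bay
- canister_green: white tablet canister with green lid, 0.15 to 0.31 kg; may be absent. Origin in the middle of its underside; body 84 mm (x) by 56 mm (y) by 50 mm high; on top a green handle rib 60 mm long (x), 14 mm wide (y), from 50 to 78 mm high; at the foot of its front (-x) a grey toe 20 mm wide, 8 mm high, reaching to x = -60. The toe points to the dispenser's front (-x) in the bay
- canister_blue: white tablet canister with blue lid, 0.15 to 0.31 kg; may be absent. Origin in the middle of its underside; body 84 mm (x) by 56 mm (y) by 50 mm high; on top a blue handle rib 60 mm long (x), 14 mm wide (y), from 50 to 78 mm high; at the foot of its front (-x) a grey toe 20 mm wide, 8 mm high, reaching to x = -60. The toe points to the dispenser's front (-x) in the bay
- mortar: white mortar bowl, 120 mm across, 65 mm high; origin in the middle of its underside; a bystander to leave where it stands
- stock_bottle_a: teal stock bottle, 60 mm across, 125 mm high; origin in the middle of its underside; a bystander to leave where it stands
- stock_bottle_b: light green stock bottle, 56 mm across, 115 mm high; origin in the middle of its underside; a bystander to leave where it stands
- amber_jar: brown jar, 64 mm across, 85 mm high; origin in the middle of its underside; a bystander to leave where it stands
- pen_cup: grey pen cup, 72 mm across, 95 mm high; origin in the middle of its underside; a bystander to leave where it stands

How it is judged:
On the way, in this order (a step that is already met when the one before it is completed fails the run):
1. the dispenser sits level on the wedge (value of joint dispenser between -0.011 and 0.011 rad and y of wedge in the frame of lift_rail below 0.075 m and x of wedge in the frame of lift_rail between -0.05 and 0.05 m), for 0.4 s.
2. every canister present stands fully down in the bay of its colour (horizontal distance between canister_red and bay_red below 0.012 m and z of canister_red in the frame of bay_red between -0.004 and 0.004 m and angle between the z axis of canister_red and the z axis of bay_red, either way round below 0.05 rad and angle between the x axis of canister_red and the x axis of bay_red, either way round below 0.15 rad and horizontal distance between canister_yellow and bay_yellow below 0.012 m and z of canister_yellow in the frame of bay_yellow between -0.004 and 0.004 m and angle between the z axis of canister_yellow and the z axis of bay_yellow, either way round below 0.05 rad and angle between the x axis of canister_yellow and the x axis of bay_yellow, either way round below 0.15 rad and horizontal distance between canister_green and bay_green below 0.012 m and z of canister_green in the frame of bay_green between -0.004 and 0.004 m and angle between the z axis of canister_green and the z axis of bay_green, either way round below 0.05 rad and angle between the x axis of canister_green and the x axis of bay_green, either way round below 0.15 rad and horizontal distance between canister_blue and bay_blue below 0.012 m and z of canister_blue in the frame of bay_blue between -0.004 and 0.004 m and angle between the z axis of canister_blue and the z axis of bay_blue, either way round below 0.05 rad and angle between the x axis of canister_blue and the x axis of bay_blue, either way round below 0.15 rad), for 0.2 s.
3. the lock bar has dropped into the notch of the cam (value of joint lock_bar above 0.0065 m and value of joint lock_knob above 1.05 rad), for 0.2 s.
At the end, for the whole second after the job is handed in: dispenser level within 0.011 rad, wedge left under its left edge; each canister present within 12 mm of the middle of its colour's bay, flat on the floor (4 mm, 0.05 rad), toe to the front (0.15 rad); lock knob past 1.05 rad, lock bar dropped over 6.5 mm; all at rest (all of step 1 and all of step 2 and all of step 3 and linear speed of each of canister_red, canister_yellow, canister_green, canister_blue, wedge below 0.01 m/s); the robot touches nothing.
It fails at once if a bottle, the jar, the mortar or the pen cup is pushed more than 30 mm from its place (distance of any of mortar, stock_bottle_a, stock_bottle_b, amber_jar, pen_cup from where it was at the start of the episode above 0.03 m).
Of canister_red, canister_yellow, canister_green, canister_blue only 2 to 4 are there at a start; the rules pass over those that are not, and their reading is None.
At some moment in a run one of wedge, canister_red, canister_yellow, canister_green, canister_blue may be knocked a few centimetres aside while the robot is not near it.
It also fails if it takes over 210 s, if anything falls off the work surface, if the arm or the gripper's body presses on something with over 40 N, if the wrist force passes 120 N, or if a joint passes its speed limit or range.

## Working session

There is one attempt and no reset: what is moved stays moved. The work goes in short steps, Python scripts to look and compute and a tool call to move; the robot and the scene stay as the last step left them, time stands still between calls to the robot, and variables do not carry over. Pictures are saved under pics/ and viewed, and the job is handed in when it is done.

Besides the shell and the picture viewer there is one more tool, called after "Call:" as name(argument=value, ...) on one line, values as JSON. move_arm: Moves the arm, as the interface text tells. Its arguments: {"type":"object","properties":{"commands":{"type":"array"},"jaw":{"type":"number"},"force":{"type":"number"}},"required":["commands"]}

```bash
ls; mkdir -p pics
python3 - <<'E'
from plant import ctrl
import cv2
s=ctrl.get_state();print(s)
for n in ["scene","side","wrist"]:
    im=ctrl.read_camera(n);cv2.imwrite(f"pics/{n}0.png",im[:,:,::-1])
    print(n,ctrl.get_calibration(n))
E
```

```text
pics
{'time': 0.0, 'qpos': array([-1.50030264e-01,  2.87209463e-01,  1.57817542e+00,  3.66743972e-06,
        1.27856445e+00, -1.50038551e-01]), 'dq': array([ 6.26642159e-04,  7.79988365e-04, -6.11790899e-05,  4.63021292e-04,
        1.57316071e-04, -1.67320702e-03]), 'joint_efforts': array([-1.79628755e-04, -4.05981302e+01, -2.92628127e+01, -1.54224781e-04,
        5.81841552e-03,  3.74769741e-06]), 'eef_pos': array([6.74384823e-01, 1.02994334e-04, 2.43918774e-01]), 'tcp_rot': array([1.23214562e-04, 7.07929956e-01, 1.28323847e-04, 7.06282625e-01]), 'contact_force': array([-0.30241096,  0.2458648 ,  0.89348855]), 'wrist_torque': array([-0.00419658,  0.00873795, -0.04575434]), 'opening': 0.9980507646779271}
scene {'camera_matrix': array([[403.79243274,   0.        , 290.28173726],
       [  0.        , 403.79243274, 206.39632916],
       [  0.        ,   0.        ,   1.        ]]), 'camera_from_world': array([[-0.20159907,  0.97938331, -0.01289012,  0.17289404],
       [ 0.84122387,  0.16638904, -0.51444833, -0.46124602],
       [-0.50169733, -0.11455578, -0.85742449,  1.36017708],
 
[... 336 characters left out ...]
12988,  0.6395555 , -0.76110229,  0.17042306],
       [ 0.09748932, -0.7550794 , -0.64834477,  0.9960061 ],
       [ 0.        ,  0.        ,  0.        ,  1.        ]])}
wrist {'camera_matrix': array([[292.73131625,   0.        , 279.68472512],
       [  0.        , 292.73131625, 211.18933545],
       [  0.        ,   0.        ,   1.        ]]), 'mount': array([[ 2.24157291e-04, -3.18755918e-01,  9.47836808e-01,
        -1.29546726e-01],
       [-1.04908711e-03, -9.47836385e-01, -3.18755527e-01,
         8.27015019e-02],
       [ 9.99999425e-01, -9.22912005e-04, -5.46867162e-04,
         8.01833519e-04],
       [ 0.00000000e+00,  0.00000000e+00,  0.00000000e+00,
         1.00000000e+00]])}
```

View pics/scene0.png

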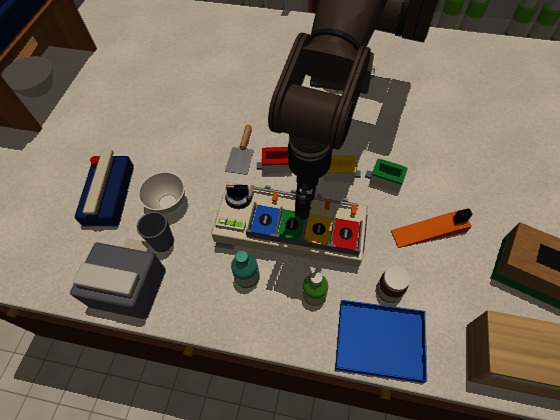

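View pics/side0.png

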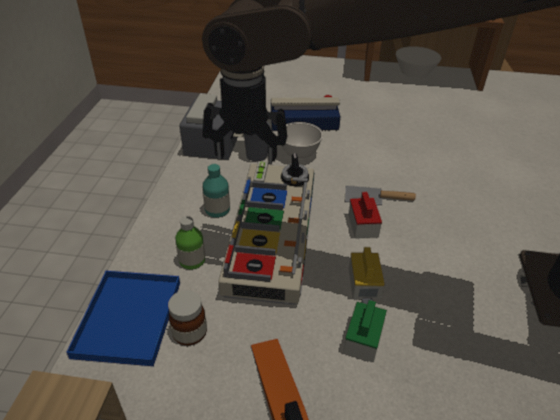

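View pics/wrist0.png

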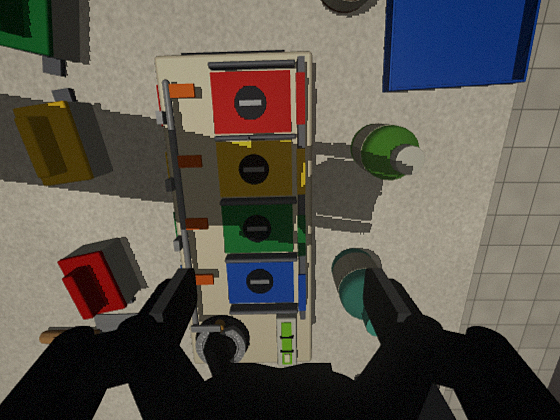

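```bash
cat > h.py <<'E'
from plant import ctrl
import numpy as np, cv2, time
from scipy.spatial.transform import Rotation as R
def Ttool(s=None):
    s=s or ctrl.get_state(); T=np.eye(4);T[:3,:3]=R.from_quat(s['tcp_rot']).as_matrix();T[:3,3]=s['eef_pos'];return T
def shot(name,tag=None):
    s=ctrl.get_state(); c=ctrl.get_calibration(name); im=ctrl.read_camera(name)[:,:,::-1].copy()
    K=c['camera_matrix']
    W=Ttool(s)@c['mount'] if name=='wrist' else np.linalg.inv(c['camera_from_world'])
    if tag: cv2.imwrite(f'pics/{tag}.png',im); np.savez(f'pics/{tag}.npz',K=K,W=W)
    return im,K,W
def load(tag):
    d=np.load(f'pics/{tag}.npz'); return cv2.imread(f'pics/{tag}.png'),d['K'],d['W']
def ray(px,K,W):
    d=W[:3,:3]@(np.linalg.inv(K)@np.array([px[0],px[1],1.])); return W[:3,3],d
def onz(px,z,K,W):
    o,d=ray(px,K,W); return o+d*(z-o[2])/d[2]
def onzs(pts,z,K,W): return np.array([onz(p,z,K,W) for p in pts])
def proj(P,K,W):
    p=np.linalg.inv(W)@np.append(P,1); q=K@p[:3]; return q[:2]/q[2]
def tri(a,b):  # a,b: list of (px,K,W)
    A=np.zeros((3,3));v=np.zeros(3)
    for px,K,W in (a,b):
        o,d=ray(px,K,W);d/=np.linalg.norm(d);M=np.eye(3)-np.outer(d,d);A+=M;v+=M@o
    return np.linalg.solve(A,v)
def zoom(tag,x0,y0,w,h,f,out):
    im=cv2.imread(f'pics/{tag}.png')[y0:y0+h,x0:x0+w]
    cv2.imwrite(f'pics/{out}.png',cv2.resize(im,None,fx=f,fy=f,interpolation=cv2.INTER_CUBIC))
def hsvmask(im,lo,hi):
    return cv2.inRange(cv2.cvtColor(im,cv2.COLOR_BGR2HSV),np.array(lo),np.array(hi))
E
python3 - <<'E'
from h import *
for n in ['scene','side','wrist']:
    c=ctrl.get_calibration(n)
    W=Ttool()@c['mount'] if n=='wrist' else np.linalg.inv(c['camera_from_world'])
    np.savez(f'pics/{n}0.npz',K=c['camera_matrix'],W=W)
zoom('scene0',200,110,280,180,2.8,'z1')
im,K,W=load('scene0')
m=hsvmask(im,(5,180,120),(14,255,255));m[:190]=0;m[:,:385]=0
c=max(cv2.findContours(m,0,2)[0],key=cv2.contourArea);b=cv2.boxPoints(cv2.minAreaRect(c));print(b,[onz(p,0.01,K,W).round(3) for p in b])
for p in [(458,222),(466,218)]: print(onz(p,0.04,K,W))
E
```

```text
[[391.20755 229.2264 ]
 [465.16983 208.09431]
 [470.2642  225.92451]
 [396.3019  247.0566 ]] [array([0.583, 0.208, 0.01 ]), array([0.482, 0.394, 0.01 ]), array([0.534, 0.406, 0.01 ]), array([0.631, 0.224, 0.01 ])]
[0.54699295 0.36478828 0.04      ]
[0.53139918 0.38447715 0.04      ]
```

View pics/z1.png

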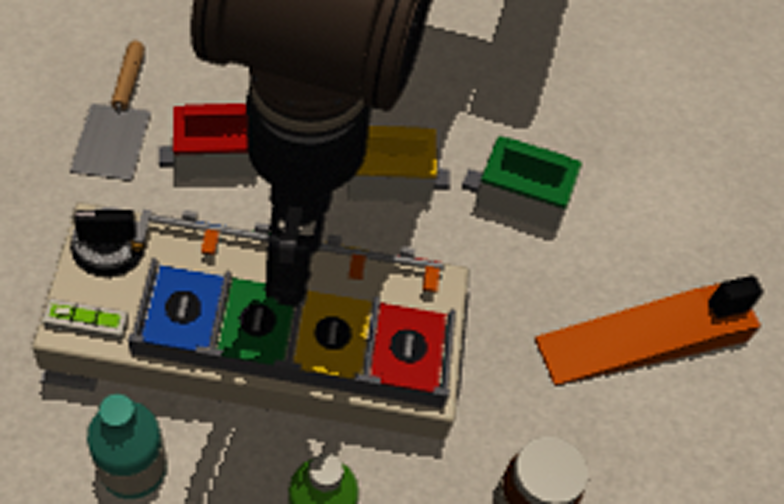

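Run:
```python
from h import *
im,K,W=load('wrist0')
hs=cv2.cvtColor(im,cv2.COLOR_BGR2HSV)
for n,px in dict(red=(220,90),yel=(235,160),green=(235,225),blue=(240,290)).items():
    h=int(hs[px[1],px[0],0]); print(n,hs[px[1],px[0]])
    if n=='red': m=hsvmask(im,(0,150,60),(4,255,255))|hsvmask(im,(175,150,60),(180,255,255))
    else: m=hsvmask(im,(h-6,120,30),(h+6,255,255))
    k,l,st,_=cv2.connectedComponentsWithStats(m); i=l[px[1],px[0]]
    mm=(l==i).astype('uint8'); c=max(cv2.findContours(mm,0,2)[0],key=cv2.contourArea)
    r=cv2.minAreaRect(c);print(r, onz(r[0],0.07,K,W).round(4))
# marker discs (250,103),(254,169),(257,229),(260,281)
for p in [(250,103),(254,169),(257,229),(260,281)]: print(onz(p,.07,K,W).round(4))
for p in [(157,57),(313,52),(311,362)]: print('corner',onz(p,.065,K,W).round(4))
```

```text
red [  1 216 151]
((250.35256958007812, 101.60368347167969), (61.90565490722656, 79.55014038085938), 88.56790161132812) [0.6464 0.0932 0.07  ]
yel [ 21 223  79]
((254.16476440429688, 168.1075897216797), (56.13208770751953, 75.38014221191406), 88.15238952636719) [0.6482 0.0281 0.07  ]
green [ 66 194  50]
((257.2187194824219, 228.18528747558594), (47.27231216430664, 69.69452667236328), 88.63607025146484) [ 0.6497 -0.0393  0.07  ]
blue [110 196 126]
((259.67633056640625, 282.25738525390625), (40.44409942626953, 66.55099487304688), 88.69805145263672) [ 0.6508 -0.1087  0.07  ]
[0.646  0.0919 0.07  ]
[0.648  0.0272 0.07  ]
[ 0.6494 -0.0403  0.07  ]
[ 0.6513 -0.1069  0.07  ]
corner [0.5589 0.133  0.065 ]
corner [0.7063 0.137  0.065 ]
corner [ 0.7167 -0.235   0.065 ]
```

Call:
move_arm(commands=[0,0.95,-0.4,0,0,0.95,-0.4,0,0,0.95,-0.4,0,0,0.95,-0.4,0,0,0.95,-0.4,0,0,0.95,-0.4,0,0,0.95,-0.4,0,0,0.95,-0.4,0,0,0.95,-0.4,0,0,0.95,-0.4,0,0,0.95,-0.4,0,0,0.95,-0.4,0,0,0.95,-0.4,0,0,0,0,-1,0,0,0,-1,0,0,0,-1,0,0,0,-1,0,0,0,-1,0,0,0,-0.6])

```text
time: 2.52
eef_pos: [0.544, 0.3098, 0.2455]
tcp_rot: [-0.172, 0.686, 0.172, 0.686]
contact_force: [0.0, -1.0, 0.1]
opening: 1.0
```

Run:
```python
from h import *
shot('wrist','w1');shot('scene','s1');shot('side','d1')
print(ctrl.get_state()['eef_pos'],ctrl.get_state()['contact_force'])
zoom('s1',190,110,280,180,2.8,'z2')
```

```text
[0.54425132 0.30960122 0.24546117] [-0.68226481  0.60861807  0.06504003]
```

View pics/w1.png

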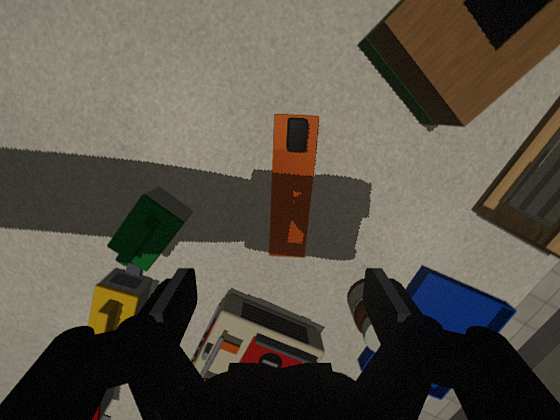

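View pics/z2.png

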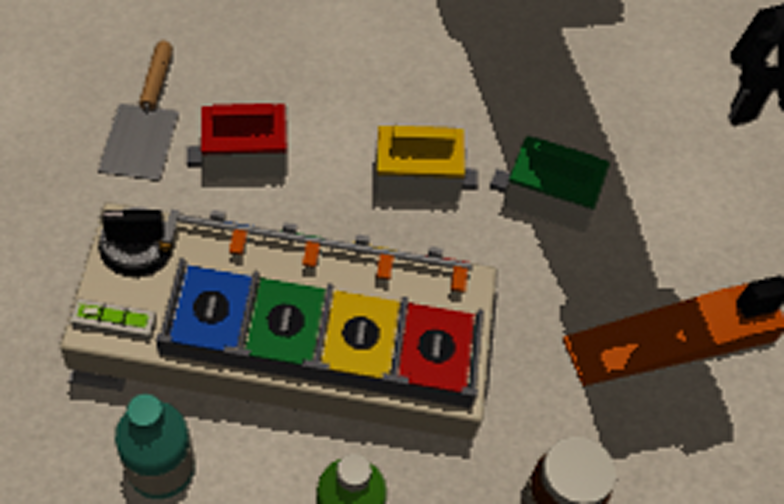

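View pics/d1.png

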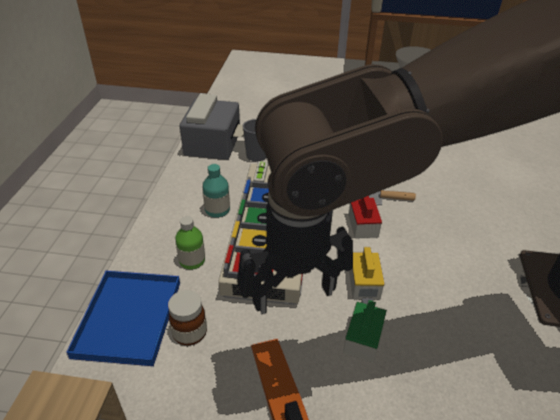

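Run:
```python
from h import *
im,K,W=load('w1')
t=[onz(p,.004,K,W) for p in [(270,256),(305,257)]]
h=[onz(p,.031,K,W) for p in [(275,114),(319,116)]]
print(np.round(t,4),np.round(h,4))
T=sum(t)/2;H=sum(h)/2; d=(T-H)[:2];print('len',np.hypot(*d),'ang',np.degrees(np.arctan2(d[1],d[0])),'mid',(T+H)/2)
u=d/np.hypot(*d); print('tab',H[:2]+u*.020)
g=cv2.cvtColor(im,cv2.COLOR_BGR2GRAY)[100:165,265:330]; m=(g<60).astype('uint8')
m=((cv2.cvtColor(im,cv2.COLOR_BGR2HSV)[...,1]<110)&(im.max(2)<80)).astype('uint8');m[:, :272]=0;m[:,320:]=0;m[:112]=0;m[160:]=0
c=max(cv2.findContours(m,0,2)[0],key=cv2.contourArea);r=cv2.minAreaRect(c);print(r,onz(r[0],.06,K,W))
s=Ttool();print(s[:3,1],s[:3,2])
# dispenser corners
g=[onz(p,z,K,W) for p,z in [((231,290),.065),((322,327),.065)]];print(g)
zoom('w1',180,270,170,110,4,'z3')
```

```text
[[0.5842 0.2076 0.004 ]
 [0.6285 0.2295 0.004 ]] [[0.5021 0.3792 0.031 ]
 [0.5465 0.4005 0.031 ]]
len 0.18999668158608482 ang -64.405789119644 mid [0.56534126 0.30419424 0.0175    ]
tab [0.53294238 0.37183346]
((296.95166015625, 134.41851806640625), (19.394210815429688, 33.32229995727539), 3.012787342071533) [0.53207753 0.37243115 0.06      ]
[-4.69501560e-01  8.82931641e-01  5.83532376e-05] [8.82931636e-01 4.69501547e-01 1.49752935e-04]
[array([0.55054368, 0.17262302, 0.065     ]), array([0.67748142, 0.17765263, 0.065     ])]
```

View pics/z3.png

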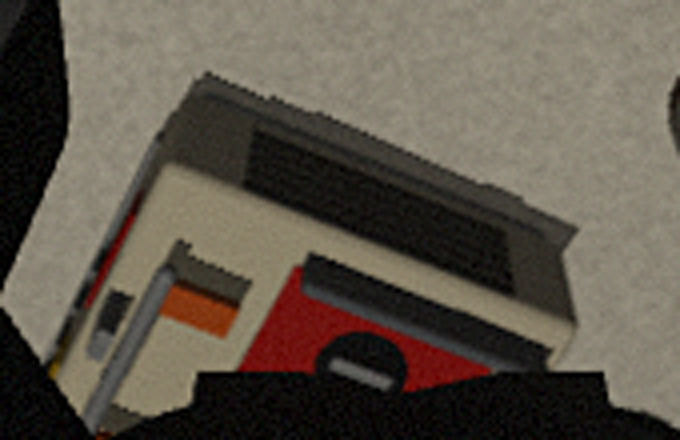

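Run:
```python
from h import *
im,K,W=load('w1')
for p,z in [((221,311),.064),((324,351),.064),((231,289),.014),((324,328),.014)]: print(onz(p,z,K,W).round(4))
im,K,W=load('s1')
# top corners in z2 /2.8 + (190,110)
for p in [(496,268),(484,430),(105,205),(62,352)]:
    q=(p[0]/2.8+190,p[1]/2.8+110); print(q,onz(q,.065,K,W).round(4))
```

```text
[0.5526 0.138  0.064 ]
[0.7003 0.1447 0.064 ]
[0.5572 0.1396 0.014 ]
[0.7093 0.1437 0.014 ]
(367.14285714285717, 205.71428571428572) [0.5592 0.1354 0.065 ]
(362.8571428571429, 263.57142857142856) [0.7163 0.1422 0.065 ]
(227.5, 183.21428571428572) [ 0.5613 -0.2266  0.065 ]
(212.14285714285714, 235.71428571428572) [ 0.7154 -0.2202  0.065 ]
```

Call:
move_arm(commands=[0,0.8,0.25,0.25,0,0.8,0.25,0.23,0,0.83,0.26,0,1,0,0,0,1,0,0,0,1,0,0,0,1,0,0,0,1,0,0,0,1,0,0,0,0,0,0,0,0,0,0,0])

```text
time: 4.05
eef_pos: [0.535, 0.3723, 0.0964]
tcp_rot: [-0.157, 0.689, 0.157, 0.69]
contact_force: [-0.2, 0.0, -0.5]
opening: 0.998
```

Run:
```python
from h import *
im,K,W=shot('wrist','w2');T=Ttool();print(T.round(4))
im,K,W=load('s1')
for p in [(575,465)]:
    q=(p[0]/2.8+190,p[1]/2.8+110); print(onz(q,.085,K,W).round(4))
```

```text
[[ 0.0023 -0.4322  0.9018  0.5354]
 [ 0.0012  0.9018  0.4322  0.3723]
 [-1.      0.      0.0026  0.0969]
 [ 0.      0.      0.      1.    ]]
[0.7408 0.2138 0.085 ]
```

View pics/w2.png

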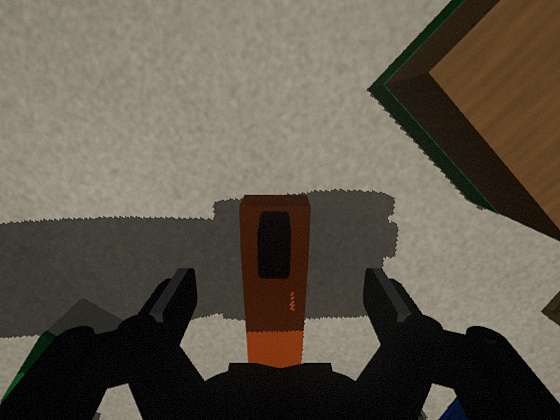

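Run:
```python
from h import *
im,K,W=load('w2');T=Ttool()
for p in [(274,212),(274,277),(274,245)]:
    P=onz(p,.067,K,W);print(P.round(4), (np.linalg.inv(T)@np.append(P,1)).round(4))
```

```text
[0.5207 0.3968 0.067 ] [ 0.0299  0.0285 -0.0028  1.    ]
[0.5388 0.3584 0.067 ] [ 0.0299 -0.014  -0.0031  1.    ]
[0.5295 0.378  0.067 ] [ 0.0299  0.0077 -0.0029  1.    ]
```

Call:
move_arm(commands=[0.6,0.12,-0.12,0,0.6,0,0,0,0.66,0,0,0,0,0,0,0])

```text
time: 4.6
eef_pos: [0.529, 0.3721, 0.0459]
tcp_rot: [-0.157, 0.691, 0.156, 0.688]
contact_force: [0.0, -1.0, 0.4]
opening: 1.0
```

Call:
move_arm(commands=[0,0,0,0,0,0,0,0,0,0,0,0,0,0,0,0,0,0,0,0,0,0,0,0], jaw=0, force=60)

```text
time: 5.35
eef_pos: [0.531, 0.3732, 0.0495]
tcp_rot: [-0.157, 0.689, 0.157, 0.69]
contact_force: [-1.1, -0.7, 3.8]
opening: 0.224
```

Call:
move_arm(commands=[0,-0.21,0.44,0,0,-0.21,0.44,0,0,-0.21,0.44,0,0,-0.21,0.44,0,0,0,0,0.8,0,0,0,0.8,0,0,0,0.8,0,0,0,0.8,0,0,0,0.8,0,0,0,0.8,0,-0.5,0.5,0,0,-0.5,0.5,0,0,-0.5,0.5,0,0,-0.48,0.4,0,0,0,0,0,0,0,0,0])

```text
time: 7.35
eef_pos: [0.63, 0.324, 0.0496]
tcp_rot: [-0.01, 0.706, 0.01, 0.708]
contact_force: [2.3, -1.7, 2.8]
opening: 0.221
```

Run:
```python
from h import *
shot('wrist','w3');shot('side','d3');shot('scene','s3');T=Ttool();print(T.round(4))
zoom('s3',330,150,200,150,4,'z4')
zoom('d3',170,160,220,200,3.5,'z5')
```

```text
[[ 2.700e-03 -2.830e-02  9.996e-01  6.293e-01]
 [-0.000e+00  9.996e-01  2.830e-02  3.247e-01]
 [-1.000e+00 -1.000e-04  2.700e-03  4.950e-02]
 [ 0.000e+00  0.000e+00  0.000e+00  1.000e+00]]
```

View pics/w3.png

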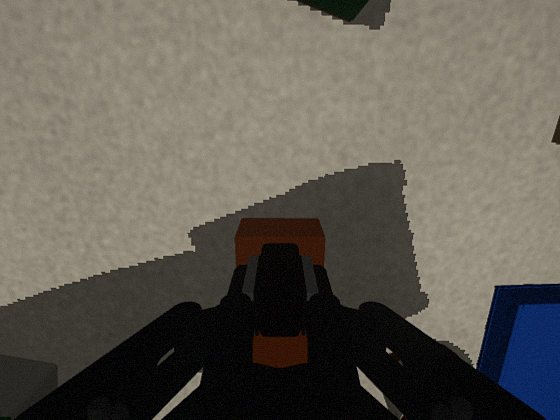

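View pics/z4.png

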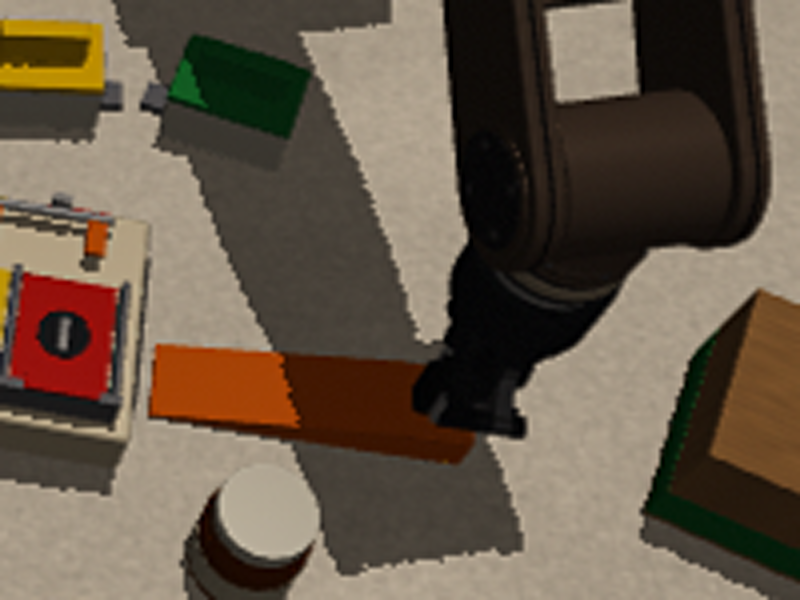

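View pics/z5.png

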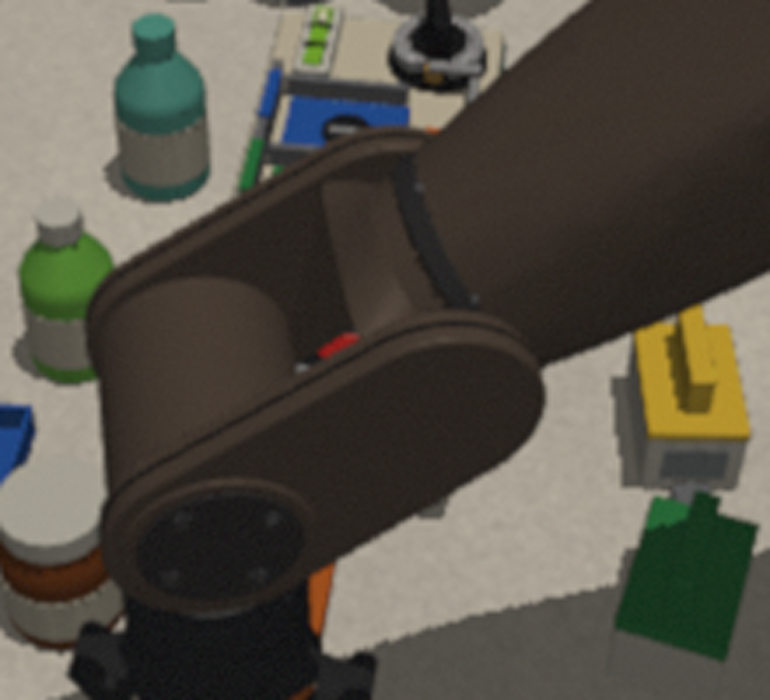

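Run:
```python
from h import *
im,K,W=load('s3')
for p in [(155,345),(152,417)]:
    print(onz((p[0]/4+330,p[1]/4+150),.004,K,W).round(4))
for p in [(150,225),(130,440)]:
    print(onz((p[0]/4+330,p[1]/4+150),.067,K,W).round(4))
im,K,W=load('w3');T=Ttool()
for p in [(236,262),(324,262)]: print(onz(p,.031,K,W).round(4))
```

```text
[0.611  0.1542 0.004 ]
[0.6614 0.1575 0.004 ]
[0.5619 0.1363 0.067 ]
[0.7085 0.1402 0.067 ]
[0.606  0.3258 0.031 ]
[0.6559 0.3271 0.031 ]
```

Call:
move_arm(commands=[0,-0.4,0,0,0,-0.4,0,0,0,-0.3,0,0,0,-0.3,0,0,0,-0.3,0,0,0,-0.3,0,0,0,-0.3,0,0,0,-0.3,0,0,0,-0.3,0,0,0,-0.3,0,0,0,-0.3,0,0,0,-0.3,0,0,0,0,0,0,0,0,0,0])

```text
time: 9.25
eef_pos: [0.6301, 0.2341, 0.0495]
tcp_rot: [-0.008, 0.707, 0.012, 0.707]
contact_force: [-1.0, 10.7, 5.9]
opening: 0.227
```

Run:
```python
from h import *
shot('side','d4');shot('scene','s4');T=Ttool();print(T[:3,3].round(4))
zoom('s4',205,160,200,110,4,'z6')
```

```text
[0.6301 0.2341 0.0495]
```

View pics/z6.png

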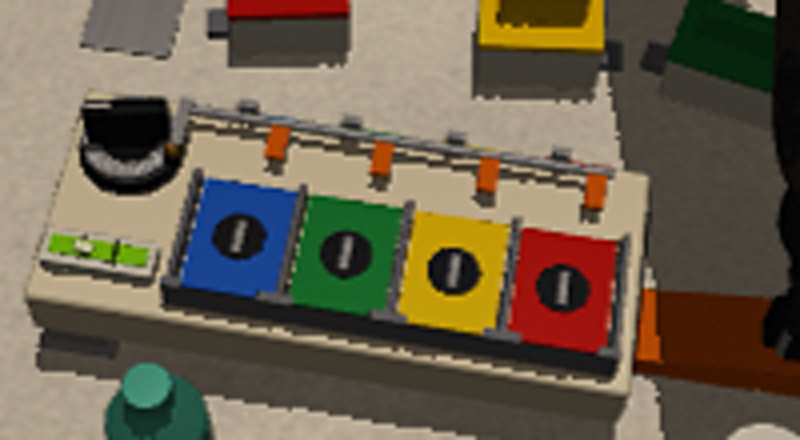

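Call:
move_arm(commands=[0,-0.3,0,0,0,-0.3,0,0,0,-0.3,0,0,0,-0.3,0,0,0,-0.1,0,0,0,0,0,0,0,0,0,0])

```text
time: 10.22
eef_pos: [0.6311, 0.202, 0.0495]
tcp_rot: [-0.007, 0.707, 0.012, 0.707]
contact_force: [-0.2, 11.8, 5.8]
opening: 0.221
```

Run:
```python
from h import *
shot('side','d5');shot('scene','s5');T=Ttool();print(T[:3,3].round(4))
zoom('s5',205,205,60,40,12,'z7')
zoom('d5',170,130,220,150,3.5,'z8')
```

```text
[0.631  0.202  0.0495]
```

View pics/z7.png

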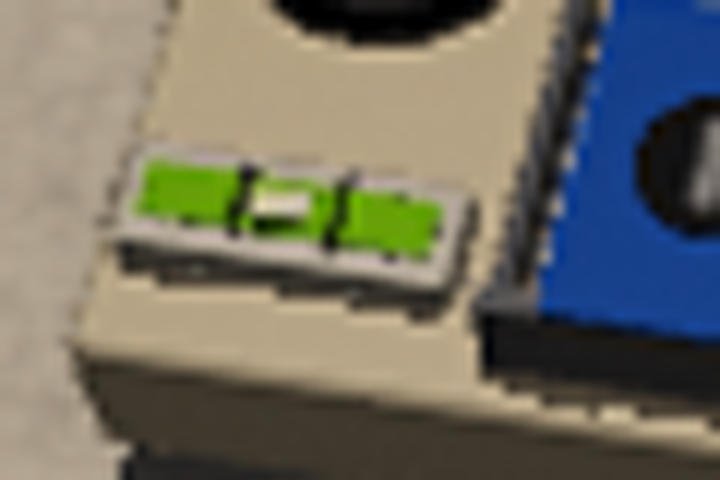

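View pics/z8.png

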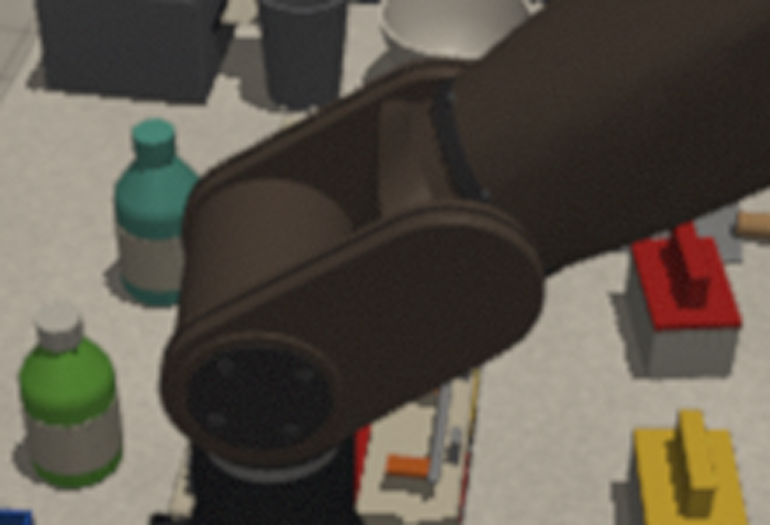

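Call:
move_arm(commands=[0,-0.16,0,0,0,-0.16,0,0,0,0,0,0,0,0,0,0])

```text
time: 10.82
eef_pos: [0.6313, 0.1941, 0.0495]
tcp_rot: [-0.007, 0.707, 0.012, 0.707]
contact_force: [-1.1, 12.6, 6.1]
opening: 0.223
```

Run:
```python
from h import *
shot('scene','s6');T=Ttool();print(T[:3,3].round(4))
zoom('s6',205,205,60,40,12,'z9')
```

```text
[0.6313 0.1941 0.0495]
```

View pics/z9.png

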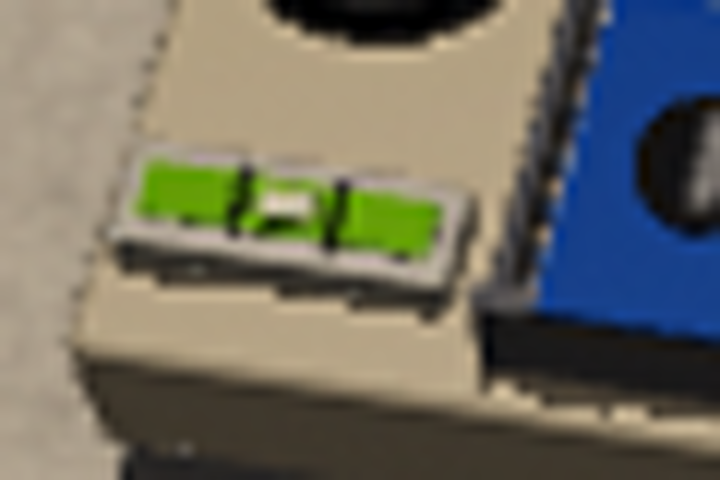

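Call:
move_arm(commands=[0,0,0,0,0,0,0,0,0,0,0,0,0,0,0,0,-0.6,0,0,0,-1,0,0,0,-1,0,0,0,-1,0,0,0,-1,0,0,0,-1,0,0,0,-1,0,0,0,0,0,0,0], jaw=70)

```text
time: 12.38
eef_pos: [0.6337, 0.1896, 0.2181]
tcp_rot: [-0.01, 0.705, 0.01, 0.71]
contact_force: [0.3, 0.1, 0.4]
opening: 0.814
```

Run:
```python
from h import *
shot('scene','s7');shot('wrist','w7');T=Ttool();print(T[:3,3].round(4),ctrl.get_state()['contact_force'])
zoom('s7',205,205,60,40,12,'z10');zoom('s7',205,140,200,130,4,'z11')
```

```text
[0.6319 0.1894 0.214 ] [0.18520414 0.05223257 0.1129133 ]
```

View pics/z10.png

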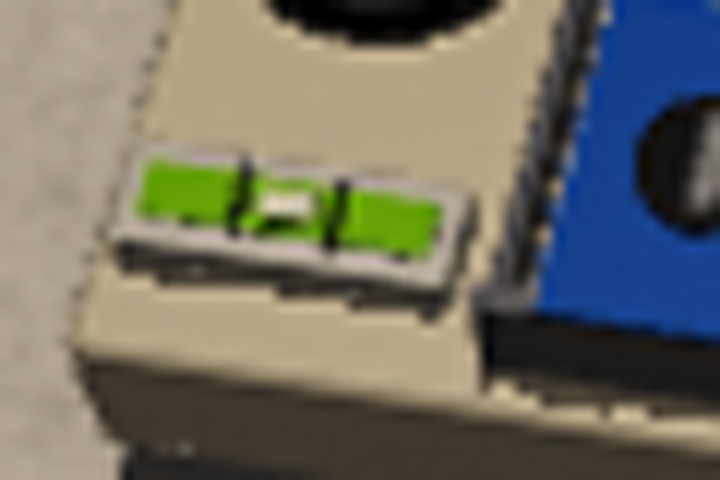

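View pics/z11.png

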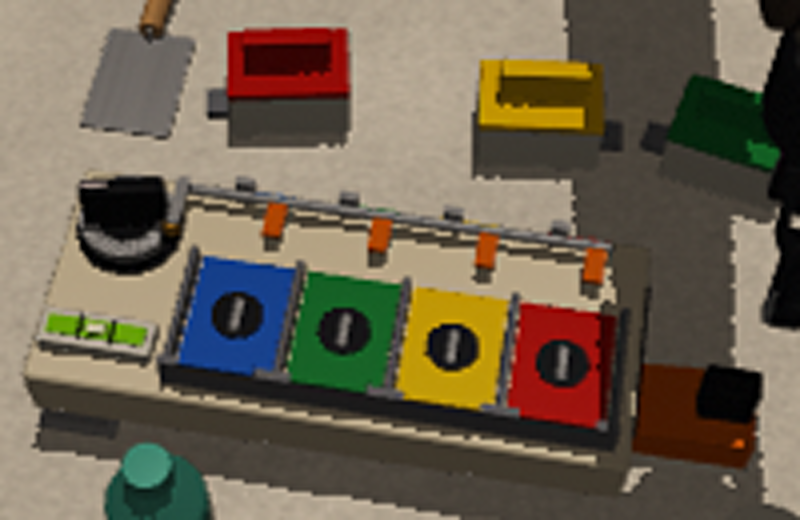

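View pics/w7.png

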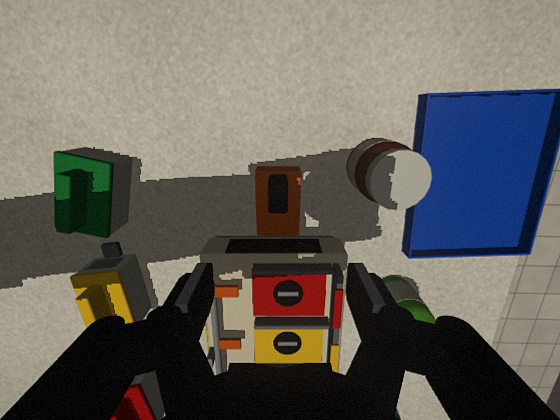

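Run:
```python
from h import *
im,K,W=load('s7')
for p in [(80,180),(165,178),(85,195),(165,195),(123,188)]:
    print(onz((p[0]/4+205,p[1]/4+140),.125,K,W).round(4))
zoom('s7',220,175,40,35,16,'z12')
T=Ttool();print(T[:3,3])
```

```text
[ 0.6052 -0.211   0.125 ]
[ 0.5938 -0.161   0.125 ]
[ 0.615 -0.205  0.125]
[ 0.6057 -0.1579  0.125 ]
[ 0.6057 -0.184   0.125 ]
[0.63185636 0.18937736 0.21399704]
```

View pics/z12.png

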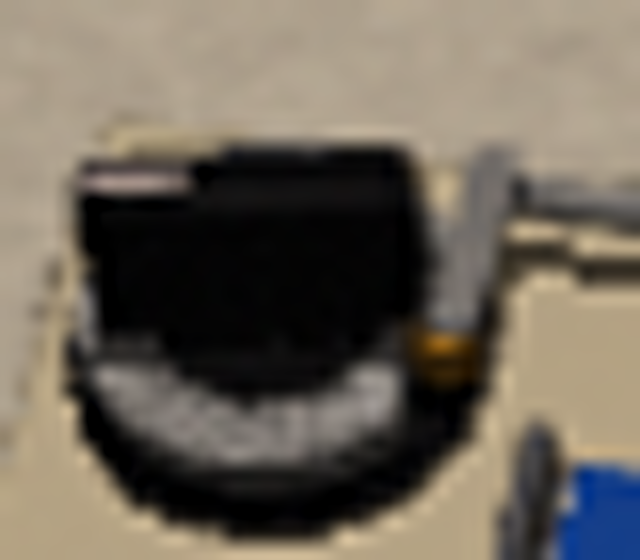

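Call:
move_arm(commands=[0,-0.95,-0.1,0,0,-0.95,-0.1,0,0,-0.95,-0.1,0,0,-0.95,-0.1,0,0,-0.95,-0.1,0,0,-0.95,-0.1,0,0,-0.95,-0.1,0,0,-0.95,-0.1,0,0,-0.95,-0.1,0,0,-0.95,-0.1,0,0,-0.95,-0.1,0,0,-0.95,-0.1,0,0,-0.95,-0.1,0,0,-0.95,-0.1,0,0,-0.95,-0.1,0,0,-0.95,-0.1,0,0,-0.95,-0.1,-0.8,0,0,0,-0.8,0,0,0,-0.7,0,0,0,0], jaw=50)

```text
time: 14.98
eef_pos: [0.6007, -0.2161, 0.2137]
tcp_rot: [-0.08, 0.703, 0.08, 0.702]
contact_force: [0.4, -1.0, -0.4]
opening: 0.584
```

Run:
```python
from h import *
shot('wrist','w8');shot('scene','s8');T=Ttool();print(T.round(4),ctrl.get_state()['contact_force'],ctrl.get_state()['qpos'])
```

```text
[[-1.000e-04 -2.257e-01  9.742e-01  6.007e-01]
 [ 0.000e+00  9.742e-01  2.257e-01 -2.157e-01]
 [-1.000e+00  0.000e+00 -0.000e+00  2.138e-01]
 [ 0.000e+00  0.000e+00  0.000e+00  1.000e+00]] [ 0.05756914 -0.4257062   0.93704532] [-5.03493333e-01  2.33005061e-01  1.70024093e+00 -3.65503546e-07
  1.20840993e+00 -7.31126887e-01]
```

View pics/w8.png

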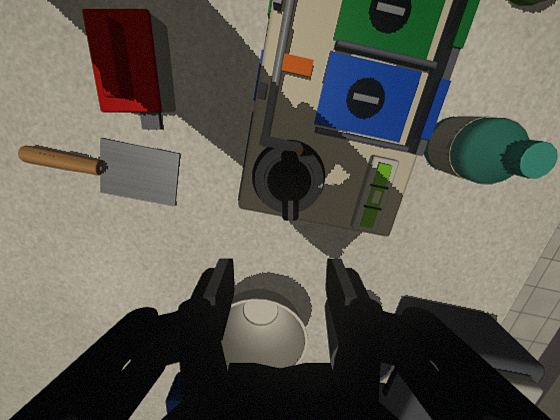

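View pics/s8.png

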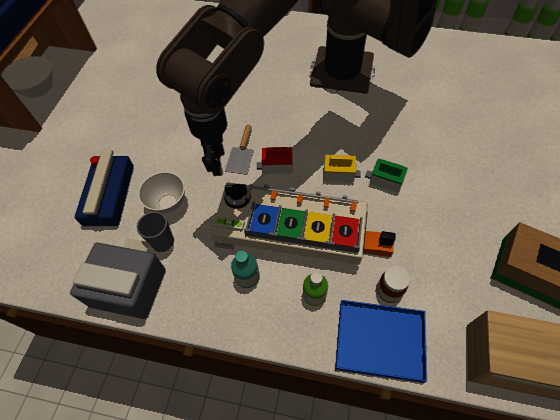

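Run:
```python
from h import *
im,K,W=load('w8')
im2=cv2.convertScaleAbs(im[110:240,225:355],alpha=3,beta=20);cv2.imwrite('pics/z13.png',cv2.resize(im2,None,fx=5,fy=5,interpolation=cv2.INTER_CUBIC))
```

```text
(no output)
```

View pics/z13.png

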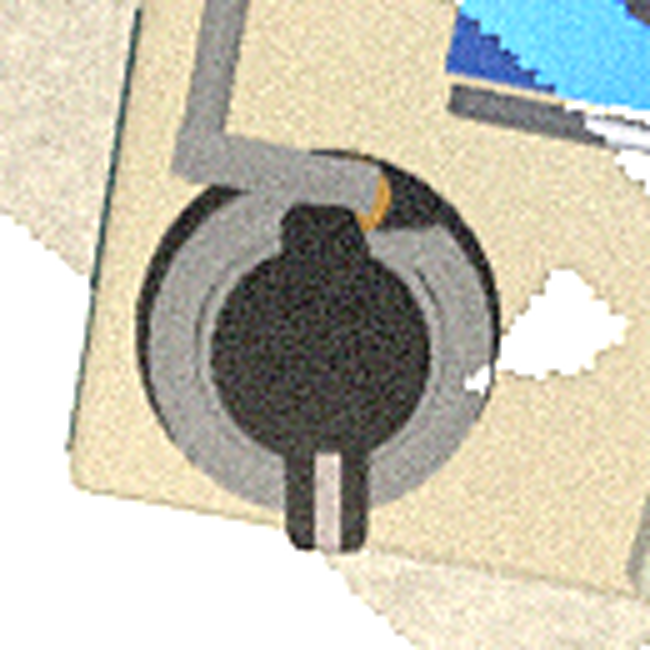

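Run:
```python
from h import *
im,K,W=load('w8');T=Ttool()
for p in [(325,207),(328,550),(326.5,378)]:
    P=onz((p[0]/5+225,p[1]/5+110),.125,K,W); print(P.round(4),(np.linalg.inv(T)@np.append(P,1))[:3].round(4)/.025)
im,K,W=load('s8');zoom('s8',210,165,60,50,12,'z14')
```

```text
[ 0.5963 -0.1601  0.125 ] [3.552 2.208 0.332]
[ 0.6095 -0.2123  0.125 ] [3.552 0.056 0.372]
[ 0.6026 -0.1851  0.125 ] [3.552 1.176 0.352]
```

View pics/z14.png

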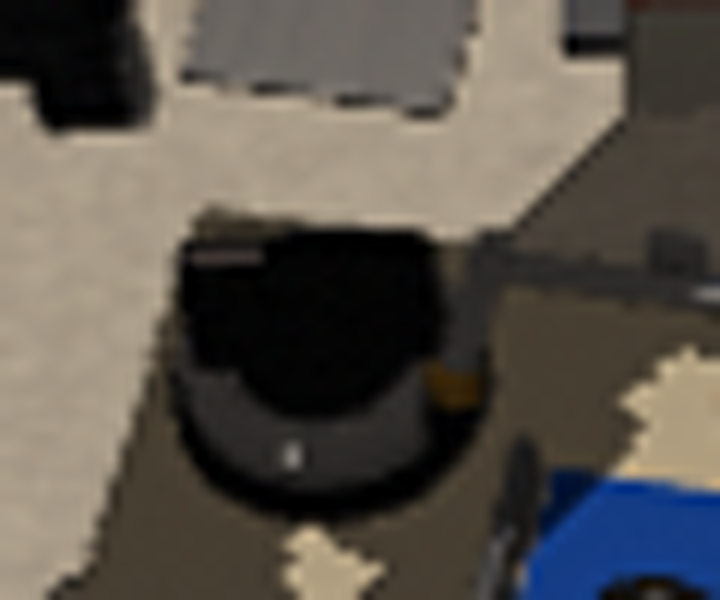

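Call:
move_arm(commands=[0,0.58,0.18,0,0,0.58,0.18,0,0.8,0,0,0,0.8,0,0,0,0.8,0,0,0,0.8,0,0,0,0.6,0,0,0,0.3,0,0,0,0,0,0,0,0,0,0,0])

```text
time: 16.32
eef_pos: [0.6036, -0.1854, 0.1123]
tcp_rot: [-0.081, 0.702, 0.08, 0.703]
contact_force: [0.3, 0.6, 0.6]
opening: 0.586
```

Run:
```python
from h import *
im,K,W=shot('wrist','w9');T=Ttool();print(T[:3,3].round(4),ctrl.get_state()['contact_force'])
cv2.imwrite('pics/w9b.png',cv2.convertScaleAbs(im,alpha=2.5,beta=15))
```

```text
[ 0.6036 -0.1854  0.1124] [0.5349259  0.787008   0.17678144]
```

View pics/w9b.png

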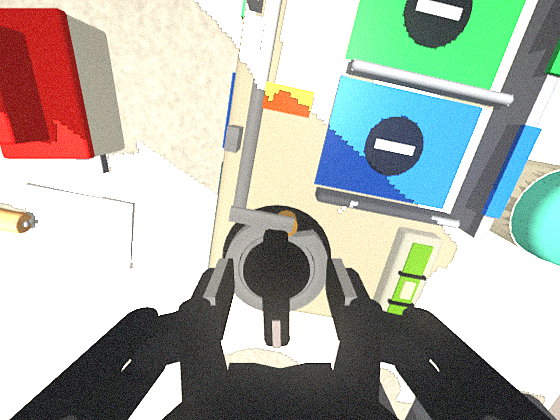

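Call:
move_arm(commands=[0,0,0,0,0,0,0,0,0,0,0,0,0,0,0,0,0,0,0,0,0,0,0,0], jaw=0, force=60)

```text
time: 17.12
eef_pos: [0.6017, -0.1854, 0.112]
tcp_rot: [-0.081, 0.704, 0.081, 0.701]
contact_force: [-6.2, -0.1, 4.6]
opening: 0.141
```

Call:
move_arm(commands=[0,0,0,-0.8,0,0,0,-0.8,0,0,0,-0.8,0,0,0,-0.8,0,0,0,-0.8,0,0,0,-0.8,0,0,0,-0.8,0,0,0,-0.8,0,0,0,-0.8,0,0,0,-0.8,0,0,0,-0.8,0,0,0,-0.8,0,0,0,-0.8,0,0,0,-0.8,0,0,0,-0.8,0,0,0,-0.8,0,0,0,-0.4,0,0,0,0])

```text
time: 19.38
eef_pos: [0.5993, -0.1879, 0.112]
tcp_rot: [-0.449, 0.549, 0.452, 0.541]
contact_force: [-14.3, -7.5, 7.4]
opening: 0.136
```

Run:
```python
from h import *
im,K,W=shot('wrist','w10');T=Ttool();print(T.round(4),ctrl.get_state()['contact_force'],ctrl.get_state()['wrist_torque'])
cv2.imwrite('pics/w10b.png',cv2.convertScaleAbs(im,alpha=2.5,beta=15))
```

```text
[[-0.0103 -0.9821  0.188   0.5993]
 [-0.004   0.188   0.9822 -0.1879]
 [-0.9999  0.0094 -0.0059  0.1121]
 [ 0.      0.      0.      1.    ]] [-14.01200676  -5.78513955   7.64014648] [-0.98300833  1.89446164 -0.03525341]
```

View pics/w10b.png

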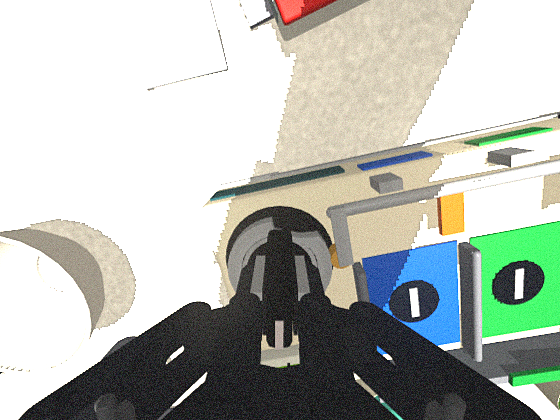

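Call:
move_arm(commands=[0,0,0,0,0,0,0,0,0,0,0,0,-0.4,0,0,0,-1,0,0,0,-1,0,0,0,-1,0,0,0,-1,0,0,0,-0.6,0,0,0,0,0,0,0], jaw=60)

```text
time: 20.68
eef_pos: [0.6037, -0.1852, 0.2382]
tcp_rot: [-0.451, 0.545, 0.449, 0.546]
contact_force: [-0.1, -0.2, -1.1]
opening: 0.701
```

Run:
```python
from h import *
im,K,W=shot('wrist','w11');T=Ttool();print(T.round(4),ctrl.get_state()['contact_force'])
shot('scene','s11');shot('side','d11')
zoom('s11',205,140,200,130,4,'z15')
zoom('d11',200,130,220,220,3,'z16')
```

```text
[[ 6.000e-04 -9.820e-01  1.889e-01  6.031e-01]
 [-3.000e-04  1.889e-01  9.820e-01 -1.850e-01]
 [-1.000e+00 -6.000e-04 -2.000e-04  2.366e-01]
 [ 0.000e+00  0.000e+00  0.000e+00  1.000e+00]] [-0.09109031 -0.15309232 -0.01378363]
```

View pics/w11.png

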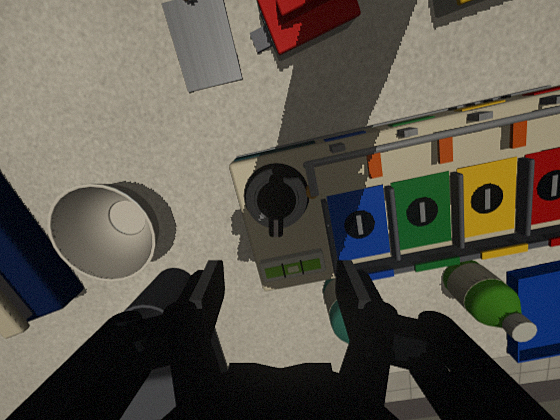

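View pics/z15.png

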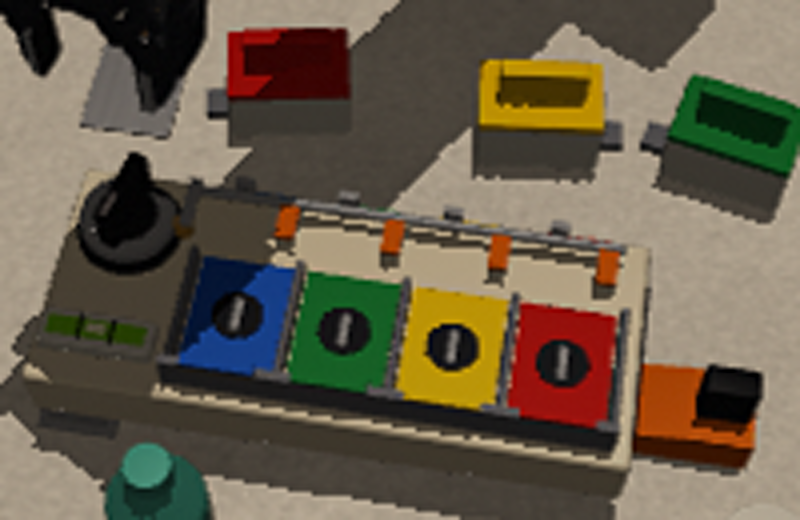

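View pics/z16.png

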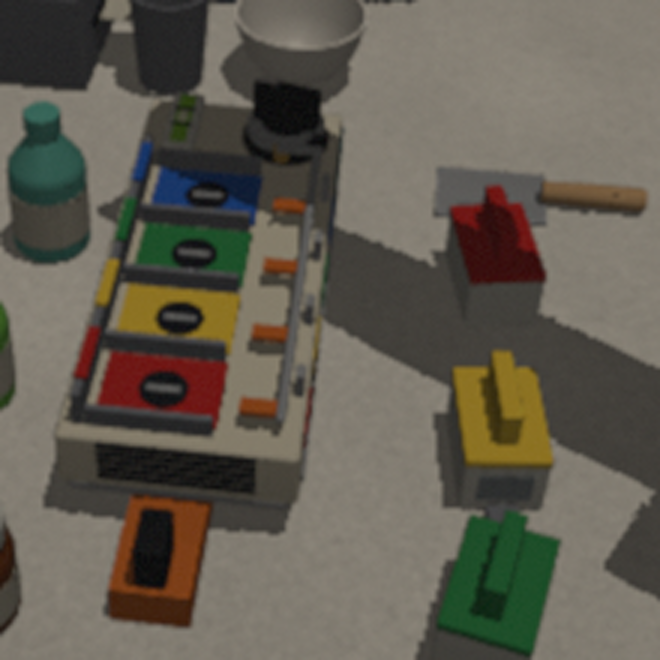

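Call:
move_arm(commands=[-0.13,0.39,0.84,0,-0.13,0.39,0.84,0,-0.13,0.39,0.84,0,-0.13,0.39,0.84,0,-0.13,0.39,0.84,0,-0.13,0.39,0.84,1,0,0,0,1,0,0,0,1,0,0,0,1,0,0,0,1,0,0,0,1,0,0,0,1,0,0,0,1,0,0,0,1,0,0,0,1,0,0,0,1,0,0,0,1,0,0,0,1,0,0,0,1])

```text
time: 23.2
eef_pos: [0.5691, -0.0493, 0.2561]
tcp_rot: [-0.055, 0.705, 0.055, 0.705]
contact_force: [-0.4, -0.5, -0.2]
opening: 0.7
```

Call:
move_arm(commands=[0,0,0,0.8,0,0,0,0])

```text
time: 23.45
eef_pos: [0.5692, -0.0495, 0.256]
tcp_rot: [-0.032, 0.706, 0.032, 0.706]
contact_force: [-0.3, 0.1, 0.2]
opening: 0.702
```

Run:
```python
from h import *
im,K,W=shot('wrist','w12');T=Ttool();print(T.round(4))
```

```text
[[ 2.000e-04 -9.050e-02  9.959e-01  5.692e-01]
 [-0.000e+00  9.959e-01  9.050e-02 -4.960e-02]
 [-1.000e+00 -0.000e+00  2.000e-04  2.560e-01]
 [ 0.000e+00  0.000e+00  0.000e+00  1.000e+00]]
```

View pics/w12.png

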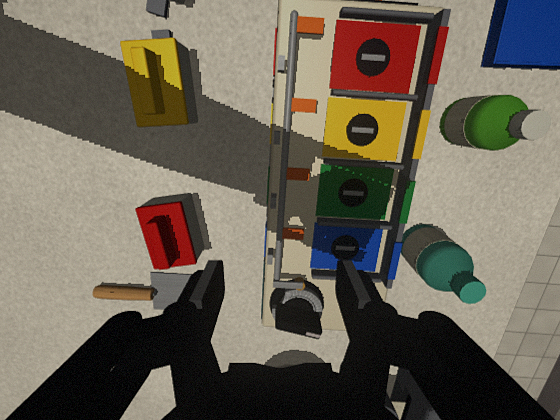

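Run:
```python
from h import *
im,K,W=load('w12')
a=cv2.convertScaleAbs(im[20:280,110:215],alpha=1.5,beta=10);cv2.imwrite('pics/z17.png',cv2.resize(a[:120],None,fx=5,fy=5,interpolation=cv2.INTER_CUBIC))
cv2.imwrite('pics/z18.png',cv2.resize(a[160:],None,fx=5,fy=5,interpolation=cv2.INTER_CUBIC))
# discs
ims,Ks,Ws=load('s11')
def disc(im,p,r):
    g=im.max(2).astype('uint8');x,y=p;m=np.zeros(g.shape,'uint8');m[y-r:y+r,x-r:x+r]=1
    k=((im.max(2)<70)|((cv2.cvtColor(im,cv2.COLOR_BGR2HSV)[...,1]<90)))
    m=(m&k).astype('uint8');c=max(cv2.findContours(m,0,2)[0],key=cv2.contourArea);return cv2.fitEllipse(cv2.convexHull(c))
sc={'blue':(238,316),'green':(345,330),'yellow':(452,347),'red':(563,364)}
wr={'blue':(345,248),'green':(352,192),'yellow':(362,130),'red':(373,57)}
for n in sc:
    q=(sc[n][0]/4+205,sc[n][1]/4+140)
    e=disc(im,wr[n],24); e2=disc(ims,(int(q[0]),int(q[1])),10)
    print(n,np.round(e[0],1),np.round(e[1],1),np.round(q,1),np.round(e2[0],1),np.round(e2[1],1),tri((e[0],K,W),(q,Ks,Ws)).round(4), onz(wr[n],.075,K,W).round(4),onz(q,.075,Ks,Ws).round(4))
```

```text
Traceback (most recent call last):
cv2.error: OpenCV(4.12.0) /io/opencv/modules/imgproc/src/shapedescr.cpp:361: error: (-201:Incorrect size of input array) There should be at least 5 points to fit the ellipse in function 'fitEllipseNoDirect'
```

View pics/z17.png

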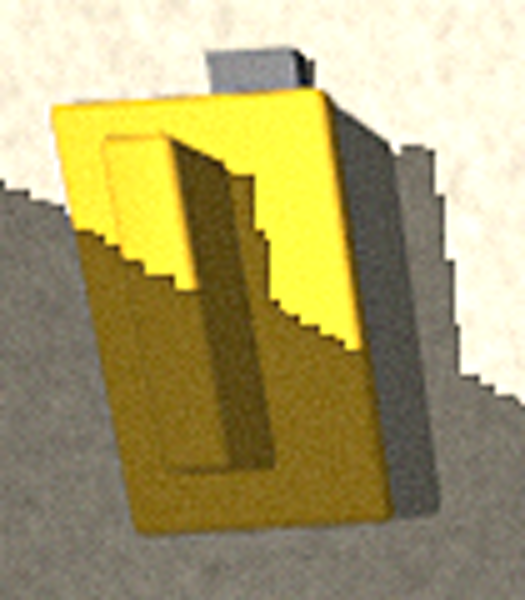

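View pics/z18.png

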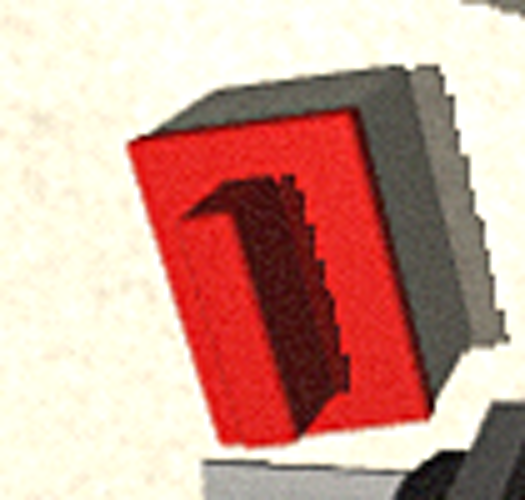

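Run:
```python
from h import *
im,K,W=load('w12');ims,Ks,Ws=load('s11')
for n,c,off in [('yellow',[(52,105),(323,92),(392,515),(135,532)],(110,20)),('red',[(130,143),(357,108),(430,415),(220,445)],(110,180))]:
    P=np.array([onz((x/5+off[0],y/5+off[1]),.05,K,W)[:2] for x,y in c])
    l=(P[3]-P[0]+P[2]-P[1])/2; w=(P[1]-P[0]+P[2]-P[3])/2
    print(n,P.mean(0).round(4),'len',np.hypot(*l),'wid',np.hypot(*w),'ang long',np.degrees(np.arctan2(*-l[::-1])),'ang w',np.degrees(np.arctan2(*w[::-1])))
sc={'blue':(238,316),'green':(345,330),'yellow':(452,347),'red':(563,364)}
wr={'blue':(345,248),'green':(352,192),'yellow':(362,130),'red':(373,57)}
for n in sc:
    q=(sc[n][0]/4+205,sc[n][1]/4+140)
    print(n,tri((wr[n],K,W),(q,Ks,Ws)).round(4), onz(wr[n],.076,K,W).round(4),onz(q,.076,Ks,Ws).round(4))
# green from scene s11 lid corners z15
c=[(692,75),(800,112),(782,172),(668,138)]
P=np.array([onz((x/4+205,y/4+140),.05,Ks,Ws)[:2] for x,y in c]);print(P.round(4),P.mean(0))
c=[(480,62),(603,62),(605,133),(476,127)]
P=np.array([onz((x/4+205,y/4+140),.05,Ks,Ws)[:2] for x,y in c]);print(P.round(4),P.mean(0))
```

```text
yellow [0.4294 0.0498] len 0.08256158307612506 wid 0.05612456479537565 ang long 98.47500544484365 ang w 8.128846533486985
red [ 0.4359 -0.1253] len 0.0829811179351248 wid 0.05613143472038786 ang long 102.17208982823594 ang w 14.093049946378976
blue [ 0.6517 -0.1067  0.0771] [ 0.6517 -0.1091  0.076 ] [ 0.652  -0.1052  0.076 ]
green [ 0.6486 -0.0406  0.0761] [ 0.6485 -0.0417  0.076 ] [ 0.6488 -0.0396  0.076 ]
yellow [0.6477 0.0247 0.076 ] [0.6477 0.0238 0.076 ] [0.6477 0.0256 0.076 ]
red [0.6462 0.0915 0.0758] [0.6462 0.0907 0.076 ] [0.6461 0.0922 0.076 ]
[[0.3946 0.1498]
 [0.412  0.2237]
 [0.4633 0.215 ]
 [0.4504 0.1391]] [0.43009331 0.18188388]
[[0.4113 0.0063]
 [0.3951 0.089 ]
 [0.4544 0.0975]
 [0.4661 0.0123]] [0.43171809 0.05127784]
```

Call:
move_arm(commands=[0,-0.43,-0.93,0,0.5,-0.43,-0.93,0,0.7,-0.43,-0.93,0,1,-0.42,-0.93,0,1,-0.42,-0.93,0,1,-0.42,-0.92,0,0,0,0,-0.7,0,0,0,-0.7,0,0,0,0])

```text
time: 24.62
eef_pos: [0.4363, -0.126, 0.151]
tcp_rot: [-0.075, 0.703, 0.074, 0.703]
contact_force: [-0.2, -0.4, 0.2]
opening: 0.704
```

Run:
```python
from h import *
im,K,W=shot('wrist','w13');T=Ttool();print(T.round(4))
```

```text
[[ 4.000e-04 -2.093e-01  9.779e-01  4.364e-01]
 [-2.000e-04  9.779e-01  2.093e-01 -1.260e-01]
 [-1.000e+00 -3.000e-04  3.000e-04  1.510e-01]
 [ 0.000e+00  0.000e+00  0.000e+00  1.000e+00]]
```

View pics/w13.png

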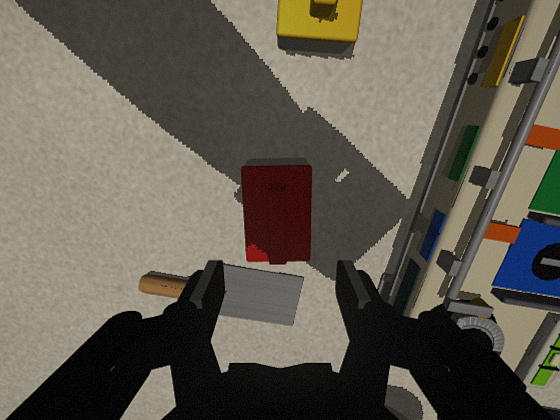

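Run:
```python
from h import *
im,K,W=load('w13')
a=cv2.convertScaleAbs(im[150:275,220:335],alpha=2.5,beta=10);cv2.imwrite('pics/z19.png',cv2.resize(a,None,fx=5,fy=5,interpolation=cv2.INTER_CUBIC))
```

```text
(no output)
```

View pics/z19.png

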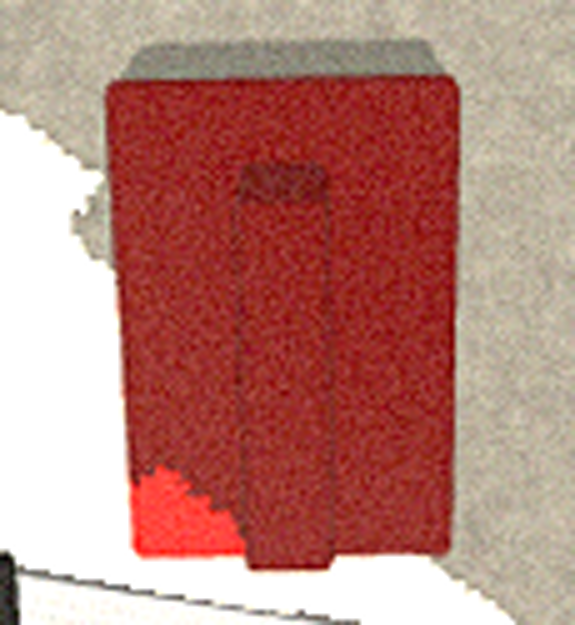

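```bash
cat > can.py <<'E'
from h import *
def rect(tag,c,off,f,z):
    im,K,W=load(tag);T=Ttool()
    P=np.array([onz((x/f+off[0],y/f+off[1]),z,K,W)[:2] for x,y in c])
    # order: tl,tr,br,bl (top = +tool y)
    l=(P[0]-P[3]+P[1]-P[2])/2; w=(P[1]-P[0]+P[2]-P[3])/2; m=P.mean(0)
    rel=T[:3,:3].T@np.append(m-T[:2,3],0)
    th=np.degrees(np.arctan2(T[1,2],T[0,2]))
    print('center',m.round(4),'len %.1f wid %.1f'%(1e3*np.hypot(*l),1e3*np.hypot(*w)),'longang %.1f wang %.1f'%(np.degrees(np.arctan2(l[1],l[0])),np.degrees(np.arctan2(w[1],w[0]))),'theta %.1f'%th,'units y,z',(rel[1:]/.025).round(3))
E
python3 - <<'E'
from can import *
rect('w13',[(235,203),(330,203),(333,568),(248,570)],(220,150),5,.078)
rect('w13',[(107,85),(458,78),(450,552),(133,556)],(220,150),5,.05)
E
```

```text
center [ 0.4353 -0.1256] len 58.6 wid 13.4 longang 103.1 wang 12.8 theta 12.1 units y,z [ 0.024 -0.041]
center [ 0.4351 -0.1256] len 83.6 wid 55.7 longang 102.9 wang 13.0 theta 12.1 units y,z [ 0.026 -0.046]
```

Call:
move_arm(commands=[0.8,0.02,-0.04,-0.16,0.8,0,0,0,0.8,0,0,0,0.6,0,0,0,0.32,0,0,0,0,0,0,0])

```text
time: 25.42
eef_pos: [0.4351, -0.1257, 0.0675]
tcp_rot: [-0.079, 0.703, 0.08, 0.702]
contact_force: [0.0, 0.1, 0.9]
opening: 0.697
```

Call:
move_arm(commands=[0,0,0,0,0,0,0,0,0,0,0,0,0,0,0,0,0,0,0,0,0,0,0,0], jaw=0, force=60)

```text
time: 26.18
eef_pos: [0.4354, -0.1261, 0.0683]
tcp_rot: [-0.08, 0.703, 0.079, 0.703]
contact_force: [-2.9, 0.5, 5.7]
opening: 0.15
```

Run:
```python
from h import *
T=Ttool();print(T.round(4),ctrl.get_state()['opening']*85.4,ctrl.get_state()['contact_force'])
```

```text
[[ 0.000e+00 -2.234e-01  9.747e-01  4.354e-01]
 [-4.000e-04  9.747e-01  2.234e-01 -1.261e-01]
 [-1.000e+00 -4.000e-04 -0.000e+00  6.830e-02]
 [ 0.000e+00  0.000e+00  0.000e+00  1.000e+00]] 12.820070911557755 [-2.87091552  0.51578776  5.65120371]
```

Call:
move_arm(commands=[-0.5,0,0,0,-1,0,0,0,-1,0,0,0,-1,0,0,0,-1,0,0,0,-1,0,0,0,-0.2,0.6,0.92,0,0,0.6,0.92,0,0,0.6,0.92,0,0,0.6,0.92,0,0,0.6,0.92,0,0,0.6,0.92,0,0,0.6,0.92,0,0,0.6,0.92,0,0,0.6,0.92,0,0,0.6,0.92,0,0,0.6,0.92,0,0,0,0,0])

```text
time: 28.42
eef_pos: [0.6452, 0.0929, 0.2093]
tcp_rot: [-0.08, 0.703, 0.08, 0.702]
contact_force: [-0.3, -0.5, -3.1]
opening: 0.151
```

Call:
move_arm(commands=[0,0,0,1,0,0,0,1,0,0,0,1,0,0,0,1,0,0,0,1,0,0,0,1,0,0,0,1,0,0,0,1,0,0,0,1,0,0,0,1,0,0,0,1,0,0,0,1,0,0,0,1,0,0,0,1,0,0,0,1,0,0,0,1,0,0,0,1,0,0,0,1,0,0,0,1,0,0,0,1])

```text
time: 30.92
eef_pos: [0.644, 0.0909, 0.2096]
tcp_rot: [0.488, 0.512, -0.489, 0.511]
contact_force: [-0.4, -0.3, -3.1]
opening: 0.147
```

Call:
move_arm(commands=[0,0,0,0.26,0,0,0,0,0,0,0,0])

```text
time: 31.3
eef_pos: [0.6448, 0.0914, 0.2102]
tcp_rot: [0.493, 0.507, -0.493, 0.507]
contact_force: [0.1, 0.2, -3.2]
opening: 0.151
```

Run:
```python
from h import *
T=Ttool();print(T.round(4),np.degrees(np.arctan2(T[1,2],T[0,2])),ctrl.get_state()['opening']*85.4)
shot('wrist','w14');shot('side','d14');shot('scene','s14')
zoom('s14',205,100,200,150,4,'z20')
```

```text
[[-3.000e-04  9.996e-01  2.850e-02  6.448e-01]
 [-0.000e+00  2.850e-02 -9.996e-01  9.140e-02]
 [-1.000e+00 -3.000e-04 -0.000e+00  2.102e-01]
 [ 0.000e+00  0.000e+00  0.000e+00  1.000e+00]] -88.36547684644057 12.8682063319884
```

View pics/w14.png

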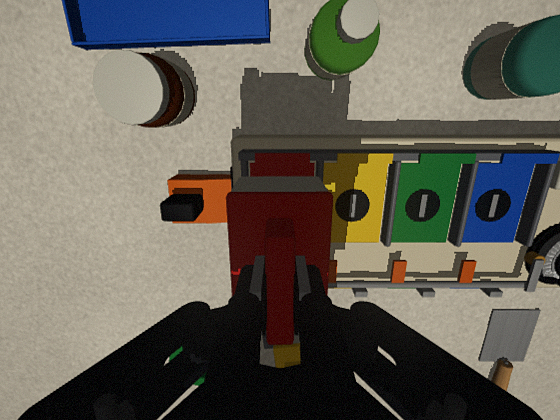

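View pics/d14.png

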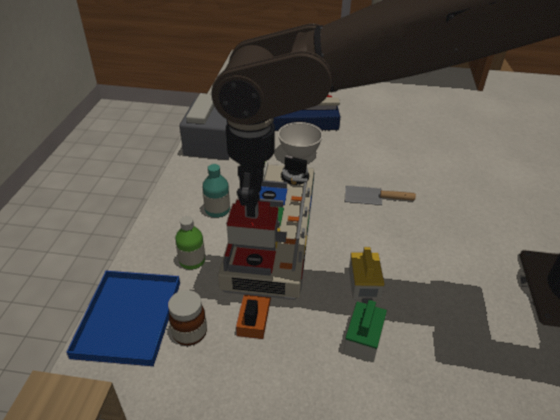

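View pics/z20.png

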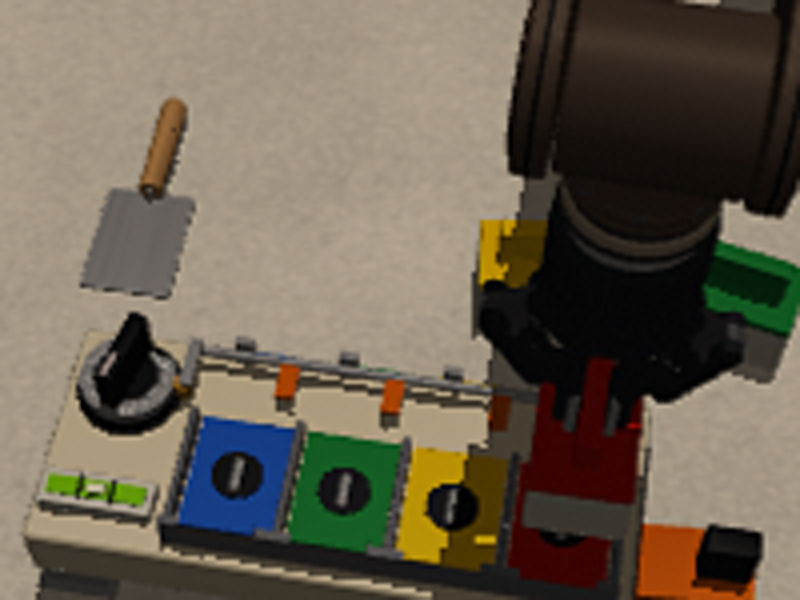

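Run:
```python
from h import *
im,K,W=load('w14')
for p in [(353,205),(423,205),(493,205)]: print(onz(p,.076,K,W).round(4))
# divider gap at red/yellow etc
im2=cv2.convertScaleAbs(im[130:300,230:400],alpha=2.5,beta=10);cv2.imwrite('pics/z21.png',cv2.resize(im2,None,fx=4,fy=4,interpolation=cv2.INTER_CUBIC))
```

```text
[0.6469 0.0229 0.076 ]
[ 0.6487 -0.0431  0.076 ]
[ 0.6506 -0.1091  0.076 ]
```

View pics/z21.png

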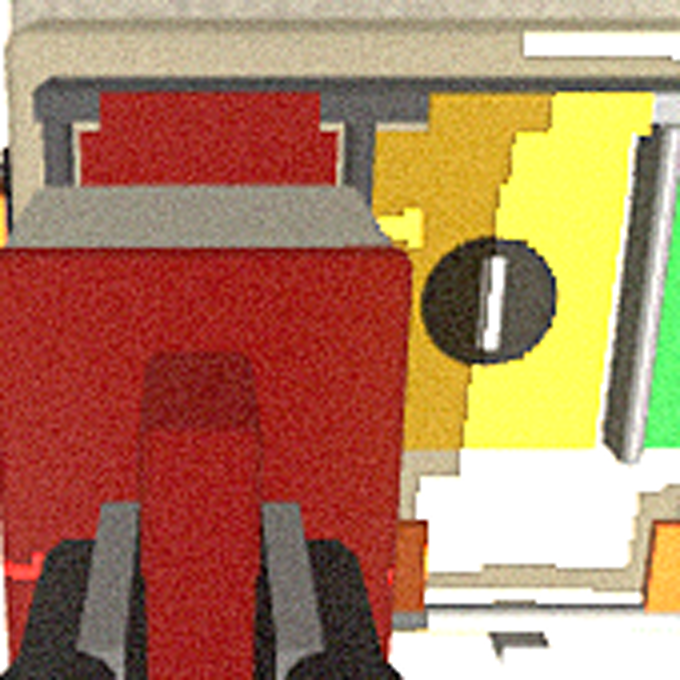

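Call:
move_arm(commands=[0.5,0.05,0.05,0,0.5,0,0,0,0.5,0,0,0,0,0,0,0,0,0,0,0])

```text
time: 32.08
eef_pos: [0.6464, 0.0903, 0.1728]
tcp_rot: [0.493, 0.507, -0.493, 0.507]
contact_force: [0.9, 0.3, -1.9]
opening: 0.15
```

Run:
```python
from h import *
im,K,W=shot('wrist','w15');T=Ttool();print(T[:3,3].round(4))
im2=cv2.convertScaleAbs(im[130:300,200:370],alpha=2.5,beta=10);cv2.imwrite('pics/z22.png',cv2.resize(im2,None,fx=4,fy=4,interpolation=cv2.INTER_CUBIC))
shot('side','d15');zoom('d15',210,190,110,110,6,'z23')
```

```text
[0.6467 0.0903 0.1734]
```

View pics/z22.png

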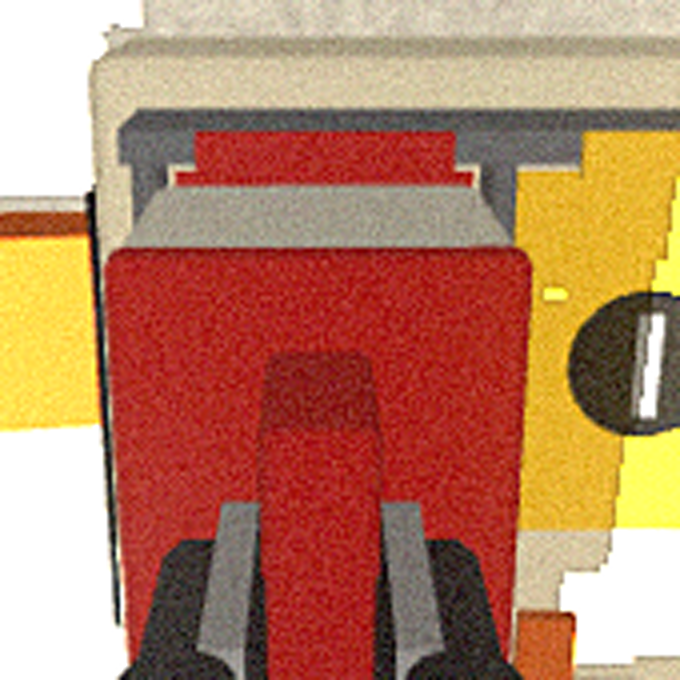

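View pics/z23.png

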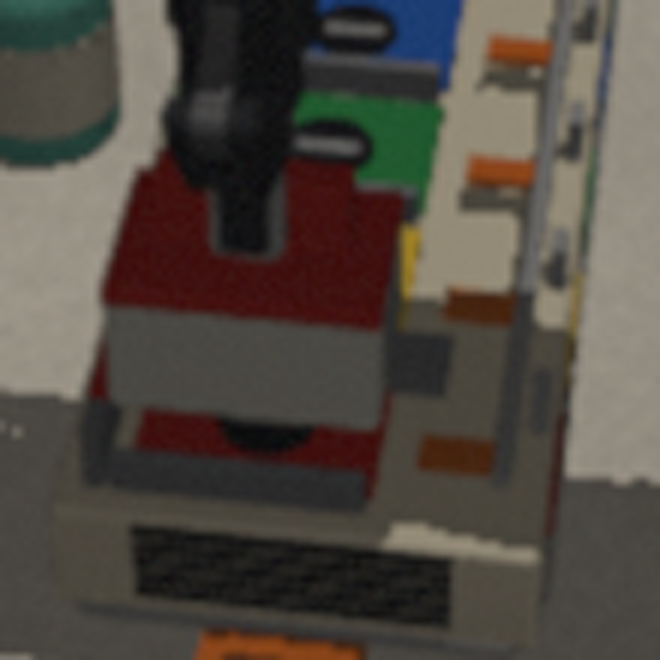

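Call:
move_arm(commands=[0,0,0.05,0,0.25,0,0,0,0.25,0,0,0,0.25,0,0,0,0.2,0,0,0,0.12,0,0,0,0,0,0,0,0,0,0,0])

```text
time: 33.17
eef_pos: [0.6466, 0.089, 0.1464]
tcp_rot: [0.493, 0.507, -0.493, 0.507]
contact_force: [0.3, -0.7, -2.8]
opening: 0.149
```

Call:
move_arm(commands=[0.06,0,0,0,0.04,0,0,0,0,0,0,0,0,0,0,0])

```text
time: 33.67
eef_pos: [0.6463, 0.089, 0.1436]
tcp_rot: [0.493, 0.507, -0.493, 0.507]
contact_force: [-0.2, -0.3, -2.3]
opening: 0.152
```

Run:
```python
from h import *
im,K,W=shot('wrist','w16');T=Ttool();print(T[:3,3].round(4),ctrl.get_state()['contact_force'])
im2=cv2.convertScaleAbs(im[130:300,200:370],alpha=2.5,beta=10);cv2.imwrite('pics/z24.png',cv2.resize(im2,None,fx=4,fy=4,interpolation=cv2.INTER_CUBIC))
```

```text
[0.6463 0.089  0.1436] [-0.17817429  0.46991521 -3.97015777]
```

View pics/z24.png

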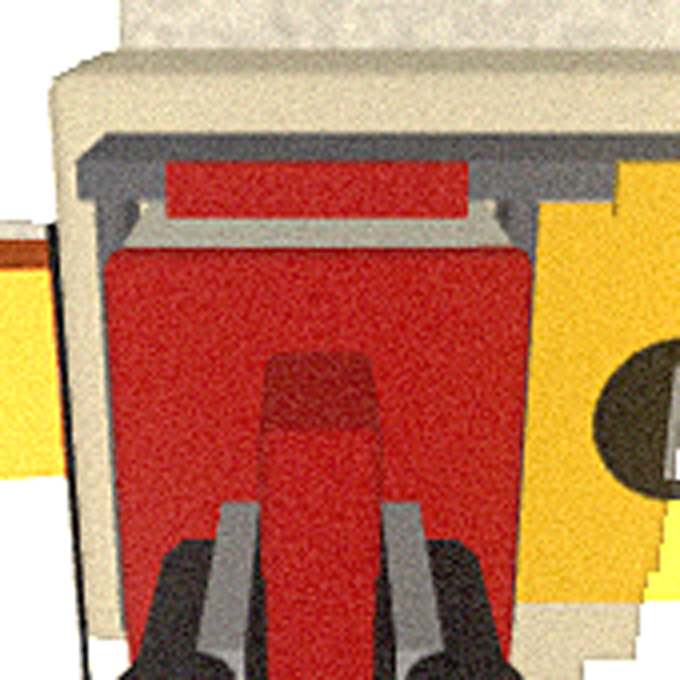

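Call:
move_arm(commands=[0.05,0,0,0,0,0,0,0,0.05,0,0,0,0,0,0,0])

```text
time: 34.22
eef_pos: [0.6465, 0.0892, 0.1434]
tcp_rot: [0.493, 0.507, -0.493, 0.507]
contact_force: [-6.0, 0.3, 7.3]
opening: 0.148
```

Call:
move_arm(commands=[0,0,0,0,0,0,0,0,0,0,0,0,-0.4,0,0,0,-0.8,0,0,0,-1,0,0,0,-1,0,0,0,0,0,0,0], jaw=40)

```text
time: 35.22
eef_pos: [0.6484, 0.089, 0.2259]
tcp_rot: [0.495, 0.505, -0.491, 0.509]
contact_force: [-0.6, -0.5, 0.3]
opening: 0.469
```

Run:
```python
from h import *
im,K,W=shot('wrist','w17');T=Ttool();print(T.round(4),ctrl.get_state()['contact_force'],ctrl.get_state()['qpos'])
im2=cv2.convertScaleAbs(im,alpha=1.7,beta=10);cv2.imwrite('pics/w17b.png',im2)
shot('scene','s17');zoom('s17',205,100,200,150,4,'z25')
```

```text
[[ 4.200e-03  9.996e-01  2.800e-02  6.473e-01]
 [-1.000e-04  2.800e-02 -9.996e-01  8.900e-02]
 [-1.000e+00  4.200e-03  2.000e-04  2.235e-01]
 [ 0.000e+00  0.000e+00  0.000e+00  1.000e+00]] [ 0.06816424  0.06966984 -0.34156099] [-1.84174997e-02  2.54661539e-01  1.65585556e+00  1.49799062e-05
  1.22683307e+00  1.52439129e+00]
```

View pics/w17b.png

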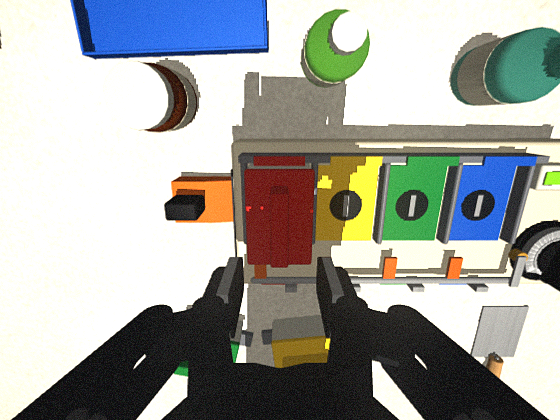

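View pics/z25.png

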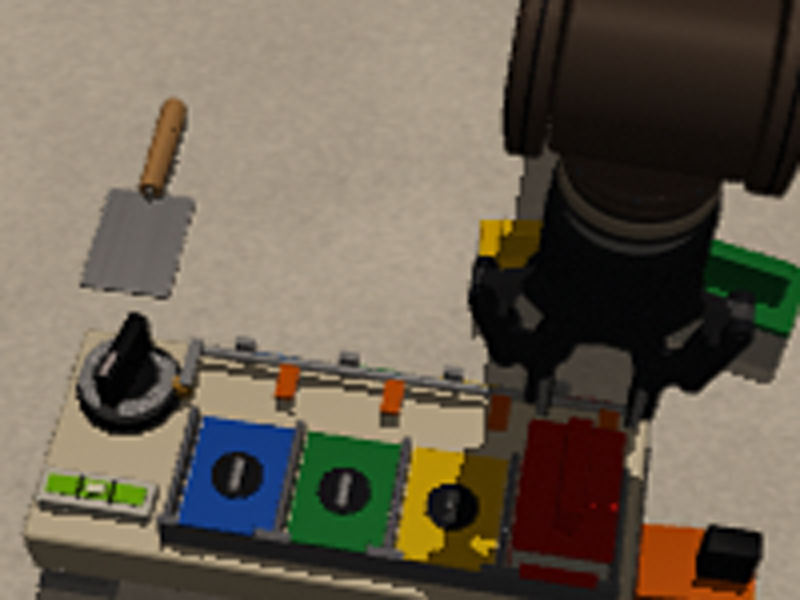

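Call:
move_arm(commands=[0,-0.97,0.14,0,0,-0.97,0.14,0,0,-0.97,0.14,0,0,-0.97,0.14,0,0,-0.97,0.14,0,0,-0.97,0.14,0,0,-0.97,0.14,0,0,-0.97,0.14,0,0,-0.97,0.14,0,0,0,0,-1,0,0,0,-1,0,0,0,-1,0,0,0,-1,0,0,0,-1,0,0,0,-1,0,0,0,-1,0,0,0,-1,0,0,0,-1,0,0,0,-1,0,0,0,-1], jaw=60)

```text
time: 37.83
eef_pos: [0.4282, 0.0515, 0.2196]
tcp_rot: [0.202, 0.679, -0.202, 0.677]
contact_force: [0.2, -0.2, 0.4]
opening: 0.699
```

Call:
move_arm(commands=[0.3,0,0,-1,0.3,0,0,-1,0.3,0,0,-1,0.3,0,0,-1,0.3,0,0,-1,0.3,0,0,-1,0.3,0,0,-1,0.3,0,0,-1,0.3,0,0,-0.4,0,0,0,0])

```text
time: 39.08
eef_pos: [0.4281, 0.0515, 0.1522]
tcp_rot: [-0.053, 0.706, 0.053, 0.704]
contact_force: [0.1, 0.1, -1.0]
opening: 0.699
```

Run:
```python
from h import *
im,K,W=shot('wrist','w18');T=Ttool();print(T.round(4))
im2=cv2.convertScaleAbs(im[140:290,210:350],alpha=1.8,beta=10);cv2.imwrite('pics/z26.png',cv2.resize(im2,None,fx=4,fy=4,interpolation=cv2.INTER_CUBIC))
```

```text
[[-1.500e-03 -1.486e-01  9.889e-01  4.286e-01]
 [ 2.000e-04  9.889e-01  1.486e-01  5.150e-02]
 [-1.000e+00  4.000e-04 -1.500e-03  1.529e-01]
 [ 0.000e+00  0.000e+00  0.000e+00  1.000e+00]]
```

View pics/z26.png

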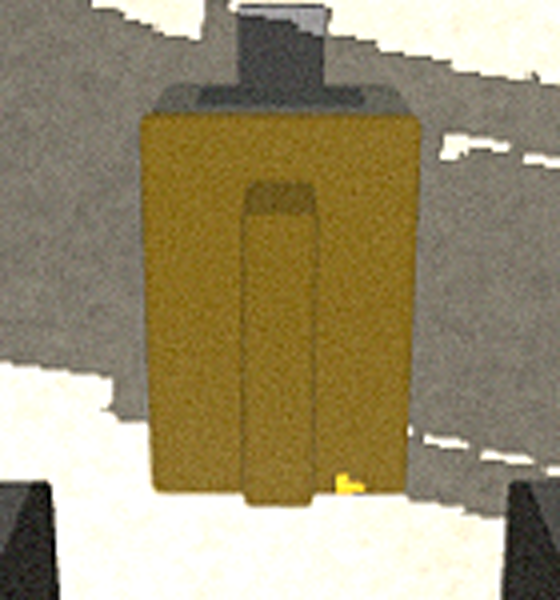

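View pics/w18.png

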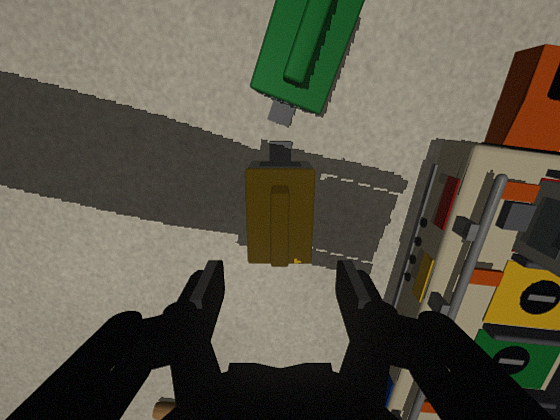

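Run:
```python
from can import *
rect('w18',[(241,212),(317,212),(314,504),(245,505)],(210,140),4,.078)
rect('w18',[(140,116),(421,116),(406,492),(153,491)],(210,140),4,.05)
```

```text
center [0.429  0.0499] len 59.2 wid 13.6 longang 98.6 wang 9.0 theta 8.5 units y,z [-0.063  0.007]
center [0.4291 0.0499] len 83.9 wid 56.1 longang 98.4 wang 8.4 theta 8.5 units y,z [-0.066  0.01 ]
```

Call:
move_arm(commands=[0.8,-0.06,0,0,0.8,0,0,0,0.8,0,0,0,0.6,0,0,0,0.4,0,0,0,0,0,0,0])

```text
time: 39.88
eef_pos: [0.4289, 0.05, 0.0681]
tcp_rot: [-0.053, 0.706, 0.053, 0.705]
contact_force: [-0.4, 0.5, 0.6]
opening: 0.7
```

Call:
move_arm(commands=[0,0,0,0,0,0,0,0,0,0,0,0,0,0,0,0,0,0,0,0,0,0,0,0], jaw=0, force=60)

```text
time: 40.62
eef_pos: [0.4294, 0.0499, 0.0689]
tcp_rot: [-0.053, 0.705, 0.053, 0.705]
contact_force: [-1.5, -0.4, 4.0]
opening: 0.15
```

Run:
```python
from h import *
T=Ttool();print(T.round(4),ctrl.get_state()['opening']*85.4,ctrl.get_state()['contact_force'])
```

```text
[[ 1.000e-04 -1.496e-01  9.887e-01  4.294e-01]
 [-1.000e-04  9.887e-01  1.496e-01  4.990e-02]
 [-1.000e+00 -1.000e-04  1.000e-04  6.890e-02]
 [ 0.000e+00  0.000e+00  0.000e+00  1.000e+00]] 12.793051046769504 [-1.46216548 -0.41592719  3.95336814]
```

Call:
move_arm(commands=[-0.4,0,0,0,-0.9,0,0,0,-0.9,0,0,-0.8,-0.9,0,0,-1,-0.9,0,0,-1,-0.9,0,0,-1,-0.9,0,0,-1,-0.9,0,0,-1,-0.5,0,0,-1,0,0,0,-1,0,0,0,-1,0,0,0,-1,0,0,0,-1,0,0,0,-1,0,0,0,-1,0,0,0,-1,0,0,0,-1,0,0,0,-1,0,0,0,-0.8,0,0,0,0])

```text
time: 43.12
eef_pos: [0.4289, 0.05, 0.2481]
tcp_rot: [-0.507, 0.493, 0.507, 0.493]
contact_force: [0.0, -0.5, -2.0]
opening: 0.152
```

Call:
move_arm(commands=[0,-0.97,-0.15,0,0,-0.97,-0.15,0,0,-0.97,-0.15,0,0,-0.97,-0.15,0,0,-0.97,-0.15,0,0,-0.97,-0.15,0,0,-0.97,-0.15,0,0,-0.97,-0.15,0,0,-0.97,-0.15,0,0,0,0,0,0,0,0,0])

```text
time: 44.5
eef_pos: [0.6476, 0.0225, 0.2479]
tcp_rot: [-0.506, 0.493, 0.507, 0.493]
contact_force: [-0.4, -0.0, -2.7]
opening: 0.149
```

Run:
```python
from h import *
T=Ttool();print(T.round(4),np.degrees(np.arctan2(T[1,2],T[0,2])),ctrl.get_state()['opening']*85.4)
im,K,W=shot('wrist','w19')
cv2.imwrite('pics/w19b.png',cv2.convertScaleAbs(im,alpha=1.7,beta=10))
shot('side','d19')
zoom('d19',180,100,200,200,4,'z27')
```

```text
[[-1.900e-03 -9.996e-01 -2.750e-02  6.476e-01]
 [ 3.000e-04 -2.750e-02  9.996e-01  2.250e-02]
 [-1.000e+00  1.800e-03  4.000e-04  2.479e-01]
 [ 0.000e+00  0.000e+00  0.000e+00  1.000e+00]] 91.5745834073332 12.716771144799615
```

View pics/w19b.png

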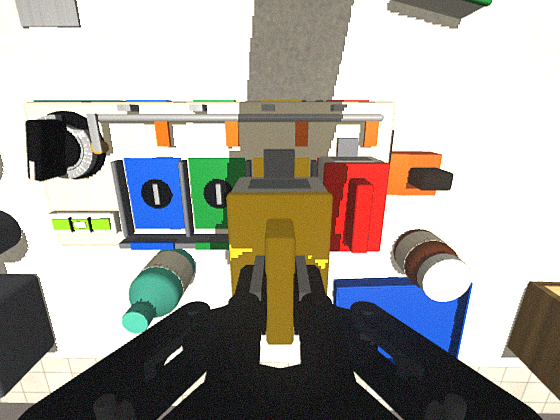

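View pics/d19.png

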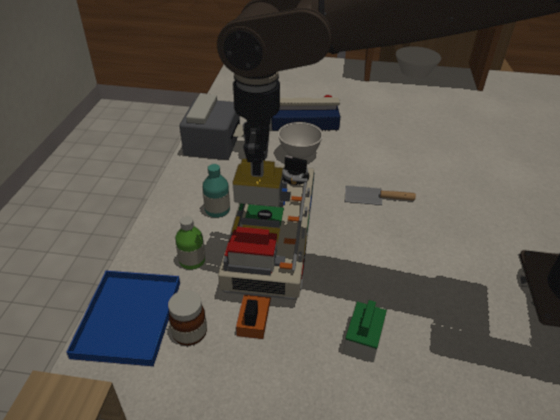

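Call:
move_arm(commands=[0.7,0,0,0,0.8,0,0,0,0.7,0,0,0,0.5,0,0,0,0.3,0,0,0,0,0,0,0])

```text
time: 45.35
eef_pos: [0.6482, 0.0223, 0.1729]
tcp_rot: [-0.507, 0.493, 0.507, 0.493]
contact_force: [0.3, -0.2, -2.1]
opening: 0.151
```

Run:
```python
from h import *
im,K,W=shot('wrist','w20');T=Ttool();print(T[:3,3].round(4))
cv2.imwrite('pics/z28.png',cv2.resize(cv2.convertScaleAbs(im[80:270,180:380],alpha=2.5,beta=10),None,fx=4,fy=4,interpolation=cv2.INTER_CUBIC)[:600])
```

```text
[0.6486 0.0223 0.1738]
```

View pics/z28.png

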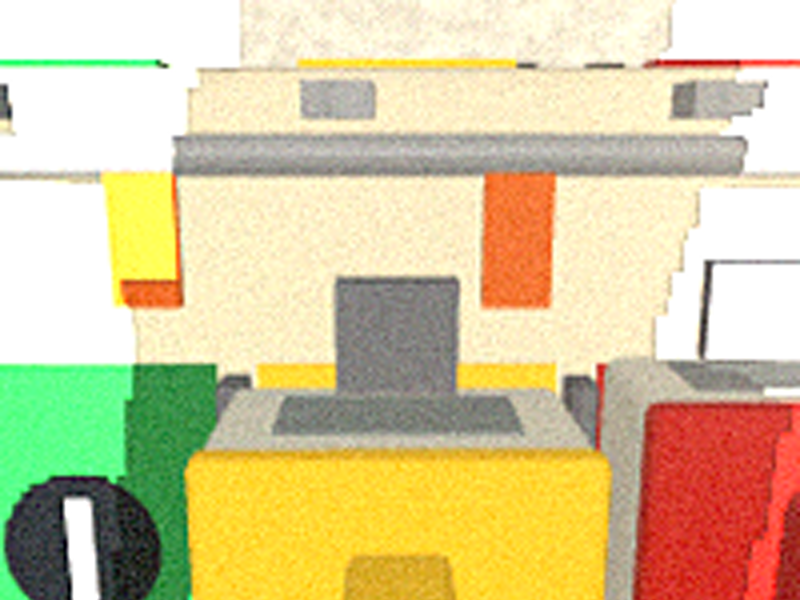

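Call:
move_arm(commands=[0,0,0.05,0,0.25,0,0,0,0.25,0,0,0,0.25,0,0,0,0.2,0,0,0,0.15,0,0,0,0,0,0,0,0,0,0,0])

```text
time: 46.4
eef_pos: [0.6486, 0.0235, 0.1463]
tcp_rot: [0.507, -0.493, -0.507, -0.493]
contact_force: [0.3, 0.5, -2.5]
opening: 0.152
```

Run:
```python
from h import *
im,K,W=shot('wrist','w21');T=Ttool();print(T[:3,3].round(4))
cv2.imwrite('pics/z29.png',cv2.resize(cv2.convertScaleAbs(im[80:230,180:380],alpha=2.5,beta=10),None,fx=4,fy=4,interpolation=cv2.INTER_CUBIC))
```

```text
[0.6486 0.0235 0.1464]
```

View pics/z29.png

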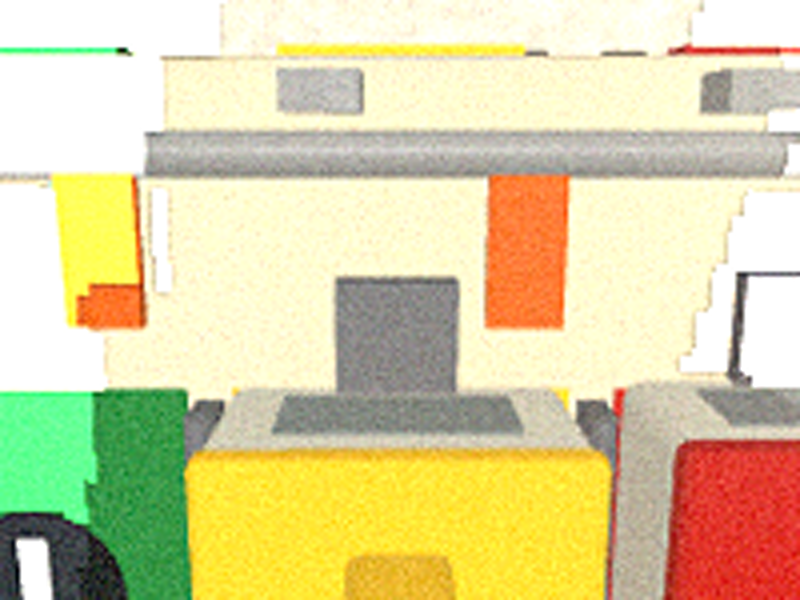

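Call:
move_arm(commands=[0.06,0,0.02,0,0.04,0,0,0,0,0,0,0,0.05,0,0,0,0,0,0,0])

```text
time: 47.08
eef_pos: [0.6486, 0.0239, 0.1441]
tcp_rot: [0.507, -0.493, -0.507, -0.493]
contact_force: [-3.6, -0.8, 5.2]
opening: 0.146
```

Contact reached; release and check.

Call:
move_arm(commands=[0,0,0,0,0,0,0,0,0,0,0,0,-0.4,0,0,0,-0.8,0,0,0,-1,0,0,0,-1,0,0,0,-0.5,0,0,0,0,0,0,0], jaw=40)

```text
time: 48.2
eef_pos: [0.6491, 0.024, 0.237]
tcp_rot: [0.508, -0.492, -0.506, -0.494]
contact_force: [-0.7, 0.6, -0.3]
opening: 0.465
```

Run:
```python
from h import *
im,K,W=shot('wrist','w22');T=Ttool();print(T.round(4),ctrl.get_state()['contact_force'],ctrl.get_state()['qpos'])
im2=cv2.convertScaleAbs(im,alpha=1.7,beta=10);cv2.imwrite('pics/w22b.png',im2)
shot('scene','s22');zoom('s22',205,120,200,150,4,'z30')
shot('side','d22')
```

```text
[[ 9.000e-04 -9.996e-01 -2.800e-02  6.484e-01]
 [-1.000e-04 -2.800e-02  9.996e-01  2.400e-02]
 [-1.000e+00 -9.000e-04 -2.000e-04  2.353e-01]
 [ 0.000e+00  0.000e+00  0.000e+00  1.000e+00]] [-0.2301167  -0.36605081  0.18028222] [-1.19068353e-01  2.37063212e-01  1.65494108e+00 -2.59106051e-05
  1.24867020e+00 -1.71783104e+00]
```

View pics/w22b.png

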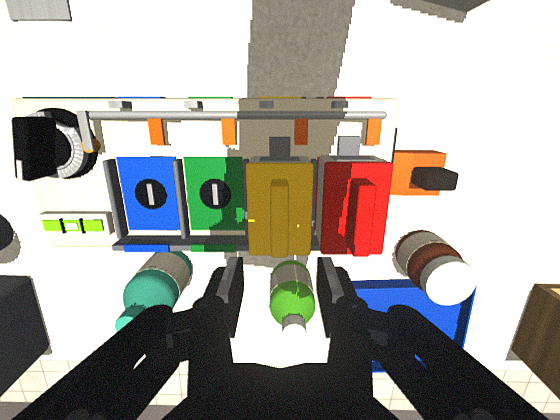

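View pics/z30.png

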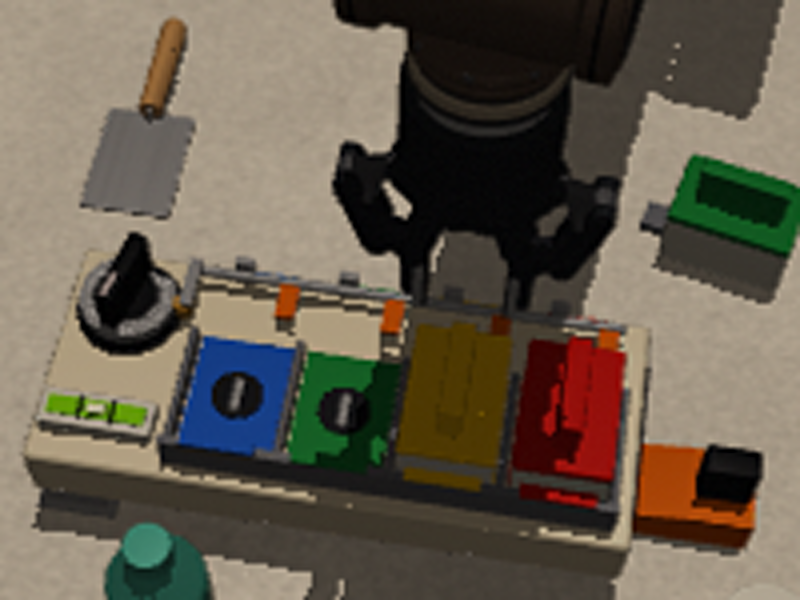

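Call:
move_arm(commands=[0,0.95,0.73,0,0,0.95,0.73,0,0,0.95,0.73,0,0,0.95,0.73,0,0,0.95,0.73,0,0,0.95,0.73,0,0,0.95,0.73,0,0,0.95,0.73,0,0,0.95,0.73,0,0,0,0,1,0,0,0,1,0,0,0,1,0,0,0,1,0,0,0,1,0,0,0,1,0,0,0,1,0,0,0,1,0,0,0,1,0,0,0,1,0,0,0,1], jaw=60)

```text
time: 50.85
eef_pos: [0.4294, 0.1821, 0.2335]
tcp_rot: [-0.221, 0.673, 0.221, 0.671]
contact_force: [-0.2, -0.0, 0.1]
opening: 0.704
```

Call:
move_arm(commands=[0.35,0,0,1,0.35,0,0,1,0.35,0,0,1,0.35,0,0,1,0.35,0,0,1,0.35,0,0,1,0.35,0,0,1,0.35,0,0,1,0.35,0,0,1,0,0,0,0.6,0,0,0,0])

```text
time: 52.22
eef_pos: [0.4293, 0.1821, 0.1549]
tcp_rot: [0.07, 0.704, -0.07, 0.703]
contact_force: [0.7, -0.1, -0.1]
opening: 0.706
```

Run:
```python
from h import *
im,K,W=shot('wrist','w23');T=Ttool();print(T.round(4))
im2=cv2.convertScaleAbs(im[140:290,210:350],alpha=1.8,beta=10);cv2.imwrite('pics/z31.png',cv2.resize(im2,None,fx=4,fy=4,interpolation=cv2.INTER_CUBIC))
```

```text
[[-1.600e-03  1.968e-01  9.804e-01  4.296e-01]
 [-3.000e-04  9.804e-01 -1.968e-01  1.822e-01]
 [-1.000e+00 -6.000e-04 -1.500e-03  1.553e-01]
 [ 0.000e+00  0.000e+00  0.000e+00  1.000e+00]]
```

View pics/z31.png

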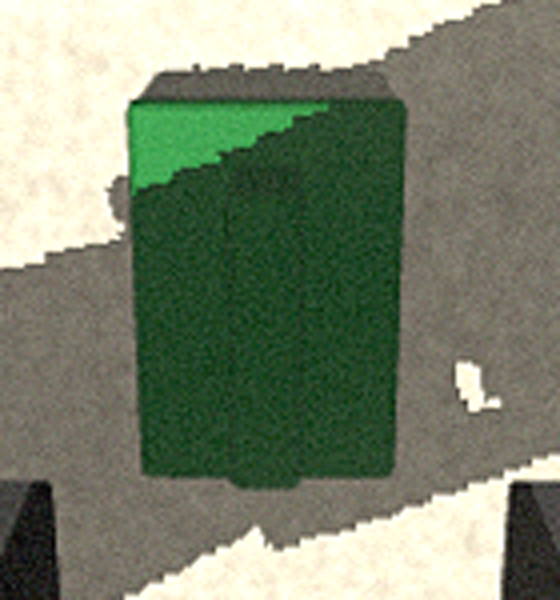

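View pics/w23.png

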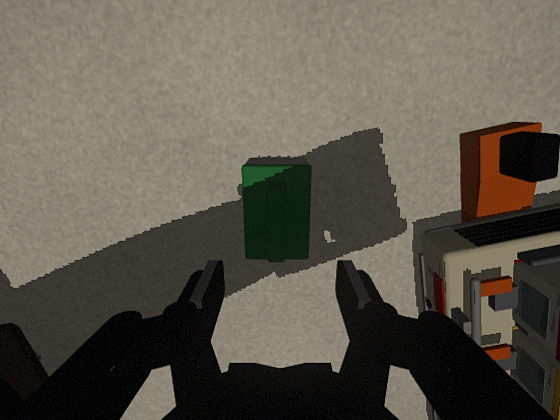

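Run:
```python
from can import *
rect('w23',[(227,194),(302,194),(300,487),(231,487)],(210,140),4,.078)
rect('w23',[(128,101),(406,101),(392,476),(141,475)],(210,140),4,.05)
```

```text
center [0.4273 0.1835] len 59.5 wid 13.6 longang 78.5 wang -11.4 theta -11.4 units y,z [ 0.033 -0.099]
center [0.4273 0.1834] len 83.9 wid 55.9 longang 78.3 wang -11.5 theta -11.4 units y,z [ 0.03 -0.1 ]
```

Call:
move_arm(commands=[0.8,0.03,-0.1,0,0.8,0,0,0,0.8,0,0,0,0.7,0,0,0,0.4,0,0,0,0,0,0,0])

```text
time: 53.02
eef_pos: [0.4273, 0.1834, 0.0679]
tcp_rot: [0.07, 0.704, -0.07, 0.703]
contact_force: [-0.9, -0.3, -0.4]
opening: 0.698
```

Call:
move_arm(commands=[0,0,0,0,0,0,0,0,0,0,0,0,0,0,0,0,0,0,0,0,0,0,0,0], jaw=0, force=60)

```text
time: 53.78
eef_pos: [0.428, 0.1836, 0.0691]
tcp_rot: [0.07, 0.703, -0.07, 0.704]
contact_force: [-1.6, -0.6, 4.7]
opening: 0.148
```

Run:
```python
from h import *
T=Ttool();print(T.round(4),ctrl.get_state()['opening']*85.4,ctrl.get_state()['contact_force'])
```

```text
[[ 4.000e-04  1.976e-01  9.803e-01  4.280e-01]
 [ 2.000e-04  9.803e-01 -1.976e-01  1.836e-01]
 [-1.000e+00  2.000e-04  3.000e-04  6.910e-02]
 [ 0.000e+00  0.000e+00  0.000e+00  1.000e+00]] 12.678584981666592 [-1.59467761 -0.59834432  4.73221848]
```

Call:
move_arm(commands=[-0.4,0,0,0,-0.9,0,0,0,-0.9,0,0,0.7,-0.9,0,0,1,-0.9,0,0,1,-0.9,0,0,1,-0.9,0,0,1,-0.9,0,0,1,-0.5,0,0,1,0,0,0,1,0,0,0,1,0,0,0,1,0,0,0,1,0,0,0,1,0,0,0,1,0,0,0,1,0,0,0,1,0,0,0,0.7,0,0,0,0])

```text
time: 56.15
eef_pos: [0.4274, 0.1833, 0.2481]
tcp_rot: [0.493, 0.507, -0.493, 0.507]
contact_force: [-1.2, 0.4, -2.2]
opening: 0.146
```

Call:
move_arm(commands=[0,0.86,0.93,0,0,0.86,0.93,0,0,0.86,0.93,0,0,0.86,0.93,0,0,0.86,0.93,0,0,0.86,0.93,0,0,0.86,0.93,0,0,0.86,0.93,0,0,0.86,0.93,0,0,0.86,0.93,0,0,0,0,0,0.6,0,0,0,0.8,0,0,0,0.8,0,0,0,0.5,0,0,0,0.2,0,0,0,0,0,0,0])

```text
time: 58.28
eef_pos: [0.6492, -0.0429, 0.1759]
tcp_rot: [0.493, 0.507, -0.493, 0.507]
contact_force: [-0.3, 0.1, -1.4]
opening: 0.153
```

Run:
```python
from h import *
im,K,W=shot('wrist','w24');T=Ttool();print(T.round(4),np.degrees(np.arctan2(T[1,2],T[0,2])))
cv2.imwrite('pics/z32.png',cv2.resize(cv2.convertScaleAbs(im[120:270,180:380],alpha=2.5,beta=10),None,fx=4,fy=4,interpolation=cv2.INTER_CUBIC))
```

```text
[[ 1.000e-03  9.996e-01  2.800e-02  6.496e-01]
 [-2.000e-04  2.800e-02 -9.996e-01 -4.300e-02]
 [-1.000e+00  1.000e-03  3.000e-04  1.766e-01]
 [ 0.000e+00  0.000e+00  0.000e+00  1.000e+00]] -88.39832186430027
```

View pics/z32.png

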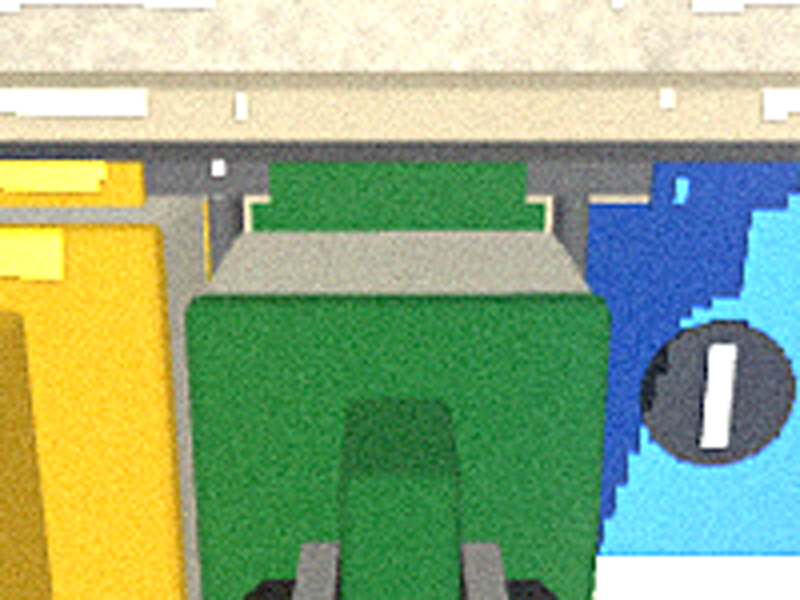

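Call:
move_arm(commands=[0.3,0,0,0,0.3,0,0,0,0.25,0,0,0,0.22,0,0,0,0.15,0,0,0,0,0,0,0,0,0,0,0])

```text
time: 59.2
eef_pos: [0.6494, -0.043, 0.1458]
tcp_rot: [0.493, 0.507, -0.493, 0.507]
contact_force: [0.1, -0.8, -2.3]
opening: 0.149
```

Run:
```python
from h import *
im,K,W=shot('wrist','w25');T=Ttool();print(T[:3,3].round(4))
cv2.imwrite('pics/z33.png',cv2.resize(cv2.convertScaleAbs(im[120:270,180:380],alpha=2.5,beta=10),None,fx=4,fy=4,interpolation=cv2.INTER_CUBIC))
```

```text
[ 0.6494 -0.043   0.146 ]
```

View pics/z33.png

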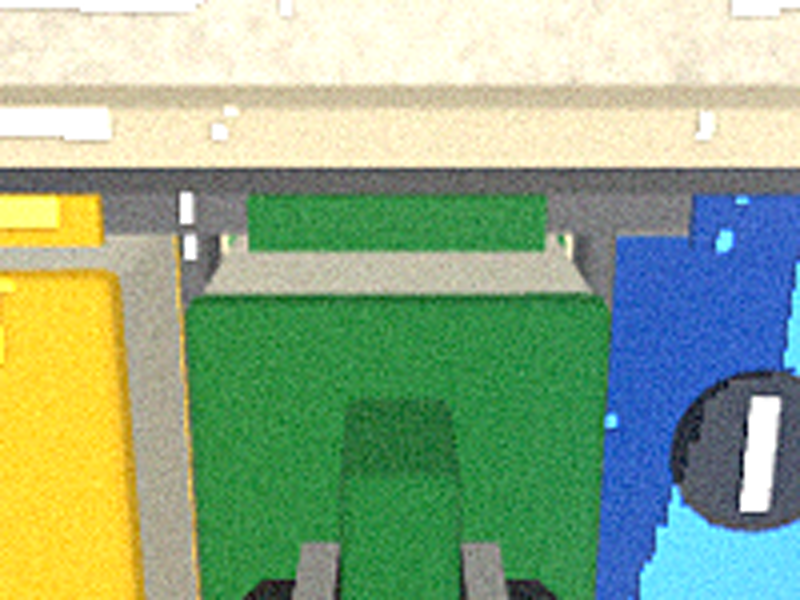

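Call:
move_arm(commands=[0.06,0,0,0,0.04,0,0,0,0,0,0,0,0.04,0,0,0,0,0,0,0])

```text
time: 59.88
eef_pos: [0.6496, -0.0428, 0.1441]
tcp_rot: [0.493, 0.507, -0.493, 0.507]
contact_force: [-3.5, 1.0, 7.6]
opening: 0.148
```

Call:
move_arm(commands=[0,0,0,0,0,0,0,0,0,0,0,0,-0.4,0,0,0,-0.8,0,0,0,-1,0,0,0,-1,0,0,0,-0.5,0,0,0,0,0,0,0], jaw=40)

```text
time: 61.0
eef_pos: [0.6499, -0.043, 0.2368]
tcp_rot: [0.494, 0.506, -0.492, 0.508]
contact_force: [0.0, -0.7, 0.2]
opening: 0.469
```

Run:
```python
from h import *
im,K,W=shot('wrist','w26');T=Ttool();print(T.round(4),ctrl.get_state()['contact_force'],ctrl.get_state()['qpos'])
im2=cv2.convertScaleAbs(im,alpha=1.7,beta=10);cv2.imwrite('pics/w26b.png',im2)
shot('scene','s26');zoom('s26',205,140,200,130,4,'z34')
shot('side','d26')
```

```text
[[ 8.000e-04  9.996e-01  2.800e-02  6.492e-01]
 [-2.000e-04  2.800e-02 -9.996e-01 -4.290e-02]
 [-1.000e+00  8.000e-04  2.000e-04  2.351e-01]
 [ 0.000e+00  0.000e+00  0.000e+00  1.000e+00]] [ 1.39583548  0.53414944 -0.19716911] [-2.21710189e-01  2.41196842e-01  1.65049571e+00  2.43427417e-06
  1.24906065e+00  1.32112043e+00]
```

View pics/w26b.png

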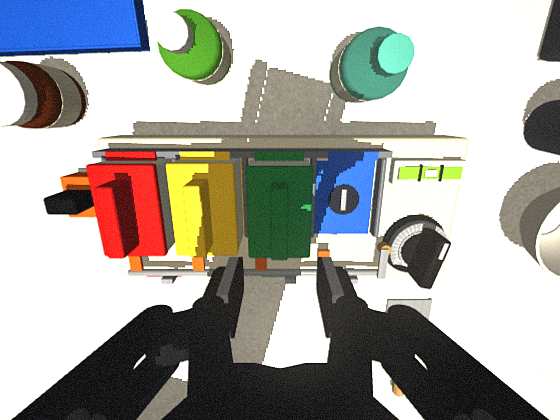

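View pics/s26.png

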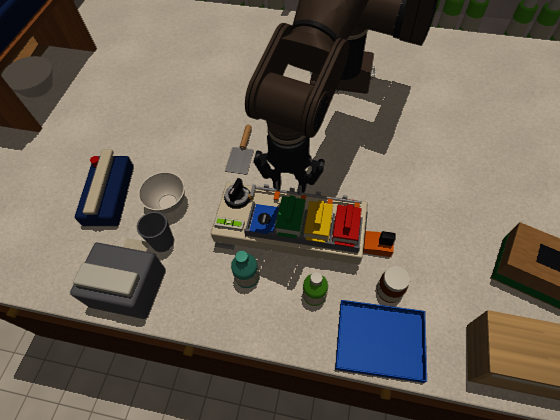

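View pics/z34.png

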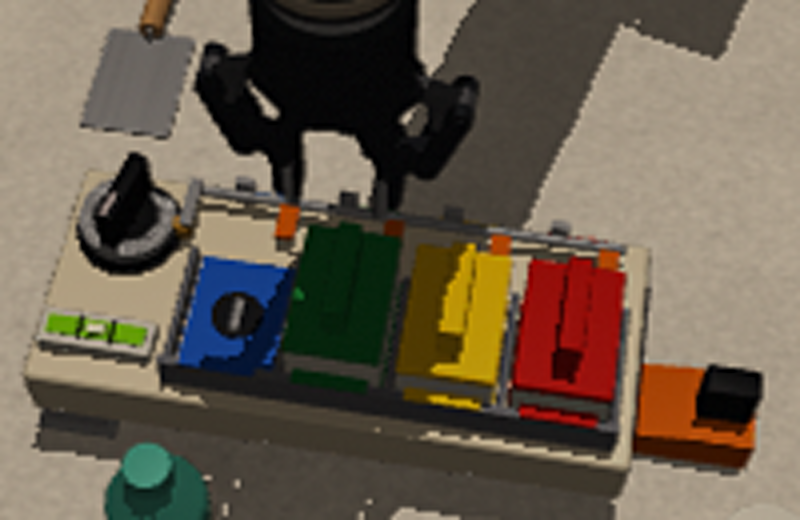

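Call:
move_arm(commands=[0,-0.34,0.94,0,0,-0.34,0.94,0,0,-0.33,0.94,0,0,-0.33,0.95,0,0,-0.33,0.95,0,0,-0.33,0.95,0,0,0,0,-1,0,0,0,-1,0,0,0,-1,0,0,0,-1,0,0,0,-1,0,0,0,-1,0,0,0,-1,0,0,0,-1,0,0,0,-1,0,0,0,-1,0,0,0,-1,0,0,0,-1,0,0,0,-1,0,0,0,-1], jaw=50)

```text
time: 63.65
eef_pos: [0.6025, -0.1857, 0.2328]
tcp_rot: [0.112, 0.699, -0.112, 0.697]
contact_force: [-0.4, -0.2, 0.2]
opening: 0.583
```

Call:
move_arm(commands=[0,0,0,-1,0,0,0,-1,0,0,0,-1,0,0,0,-1,0,0,0,-1,0,0,0,-1,0,0,0,-1,0,0,0,-1,0,0,0,-1,0,0,0,-1,0,0,0,-1,0,0,0,-1,0,0,0,-1,0,0,0,-1,0,0,0,-1,0,0,0,-1,0,0,0,-1,0,0,0,-1,0,0,0,-1,0,0,0,-0.5])

```text
time: 66.15
eef_pos: [0.6025, -0.1857, 0.2328]
tcp_rot: [-0.45, 0.545, 0.452, 0.544]
contact_force: [-0.5, 0.0, -0.4]
opening: 0.59
```

Call:
move_arm(commands=[0,0,0,0])

```text
time: 66.28
eef_pos: [0.6026, -0.1857, 0.2331]
tcp_rot: [-0.449, 0.546, 0.451, 0.545]
contact_force: [-0.2, 0.5, 0.1]
opening: 0.584
```

Run:
```python
from h import *
im,K,W=shot('wrist','w27');T=Ttool();print(T.round(4),np.degrees(np.arctan2(T[1,2],T[0,2])))
cv2.imwrite('pics/z35.png',cv2.resize(cv2.convertScaleAbs(im[110:260,200:400],alpha=2.5,beta=15),None,fx=4,fy=4,interpolation=cv2.INTER_CUBIC))
```

```text
[[-1.900e-03 -9.818e-01  1.899e-01  6.027e-01]
 [ 1.000e-03  1.899e-01  9.818e-01 -1.858e-01]
 [-1.000e+00  2.100e-03  6.000e-04  2.333e-01]
 [ 0.000e+00  0.000e+00  0.000e+00  1.000e+00]] 79.0524990229093
```

View pics/z35.png

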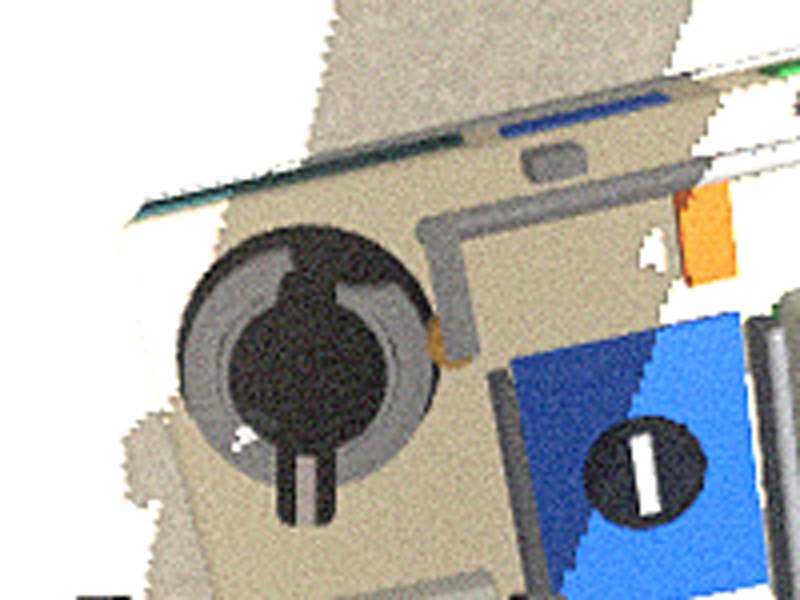

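Run:
```python
from h import *
im,K,W=load('w27');T=Ttool()
P=onz((306/4+200,397/4+110),.125,K,W);print(P.round(4),(np.linalg.inv(T)@np.append(P,1))[:3].round(4)/.025)
```

```text
[ 0.5988 -0.187   0.125 ] [ 4.332  0.136 -0.08 ]
```

Call:
move_arm(commands=[0,0.1,-0.07,0,0.8,0,0,0,0.9,0,0,0,0.9,0,0,0,0.9,0,0,0,0.8,0,0,0,0.55,0,0,0,0,0,0,0,0,0,0,0])

```text
time: 67.45
eef_pos: [0.601, -0.1875, 0.1142]
tcp_rot: [-0.451, 0.545, 0.45, 0.545]
contact_force: [0.3, 0.5, 0.2]
opening: 0.583
```

Call:
move_arm(commands=[0,0,0,0,0,0,0,0,0,0,0,0,0,0,0,0,0,0,0,0,0,0,0,0], jaw=0, force=60)

```text
time: 68.2
eef_pos: [0.6007, -0.1884, 0.1145]
tcp_rot: [-0.451, 0.545, 0.449, 0.545]
contact_force: [-3.1, -4.8, 5.3]
opening: 0.14
```

Call:
move_arm(commands=[0,0,0,0.8,0,0,0,0.8,0,0,0,0.8,0,0,0,0.8,0,0,0,0.8,0,0,0,0.8,0,0,0,0.8,0,0,0,0.8,0,0,0,0.8,0,0,0,0.8,0,0,0,0.8,0,0,0,0.8,0,0,0,0.8,0,0,0,0.8,0,0,0,0.8,0,0,0,0.8,0,0,0,0.2,0,0,0,0,0,0,0,0])

```text
time: 70.58
eef_pos: [0.6019, -0.1872, 0.1145]
tcp_rot: [-0.087, 0.7, 0.087, 0.703]
contact_force: [3.1, -1.3, 4.7]
opening: 0.134
```

Run:
```python
from h import *
im,K,W=shot('wrist','w28');T=Ttool();print(T.round(4),np.degrees(np.arctan2(T[1,2],T[0,2])),ctrl.get_state()['contact_force'],ctrl.get_state()['wrist_torque'])
cv2.imwrite('pics/w28b.png',cv2.convertScaleAbs(im,alpha=2.2,beta=15))
```

```text
[[ 4.100e-03 -2.439e-01  9.698e-01  6.018e-01]
 [-3.000e-04  9.698e-01  2.439e-01 -1.872e-01]
 [-1.000e+00 -1.300e-03  3.900e-03  1.145e-01]
 [ 0.000e+00  0.000e+00  0.000e+00  1.000e+00]] 14.119005511757468 [4.67484265 0.1235114  5.58409847] [ 5.42317999e-04 -5.47249589e-01 -7.63392357e-02]
```

View pics/w28b.png

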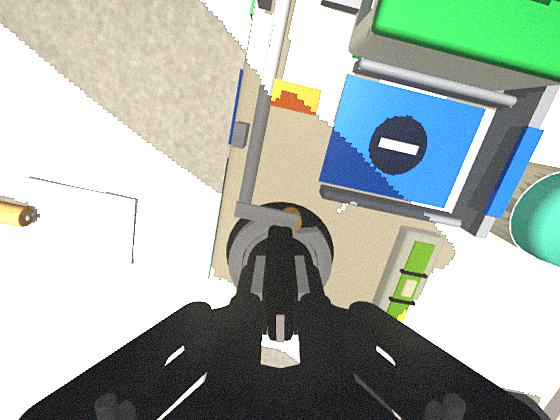

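Call:
move_arm(commands=[0,0,0,0,0,0,0,0,0,0,0,0,-0.4,0,0,0,-1,0,0,0,-1,0,0,0,-1,0,0,0,-1,0,0,0,-1,-0.5,0,0,0,-0.8,0,0,0,-0.8,0,0,0,0,0,0], jaw=50)

```text
time: 72.12
eef_pos: [0.6126, -0.2397, 0.2462]
tcp_rot: [-0.085, 0.703, 0.087, 0.701]
contact_force: [0.2, 0.3, 0.2]
opening: 0.584
```

Run:
```python
from h import *
im,K,W=shot('wrist','w29');T=Ttool();print(T[:3,3].round(4),ctrl.get_state()['contact_force'])
cv2.imwrite('pics/w29b.png',cv2.convertScaleAbs(im,alpha=1.8,beta=10))
cv2.imwrite('pics/z38.png',cv2.resize(cv2.convertScaleAbs(im[90:250,220:370],alpha=2.5,beta=15),None,fx=4,fy=4,interpolation=cv2.INTER_CUBIC)[:600])
shot('scene','s29');zoom('s29',205,140,200,130,4,'z36')
shot('side','d29');zoom('d29',200,130,150,190,3.1,'z37')
```

```text
[ 0.6125 -0.2388  0.2462] [-0.89025385 -0.9374416   0.11173635]
```

View pics/w29b.png

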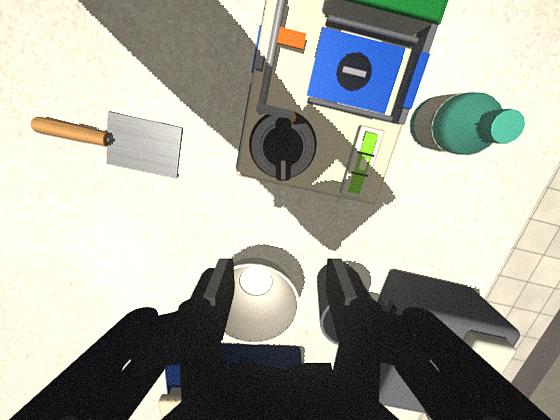

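View pics/z36.png

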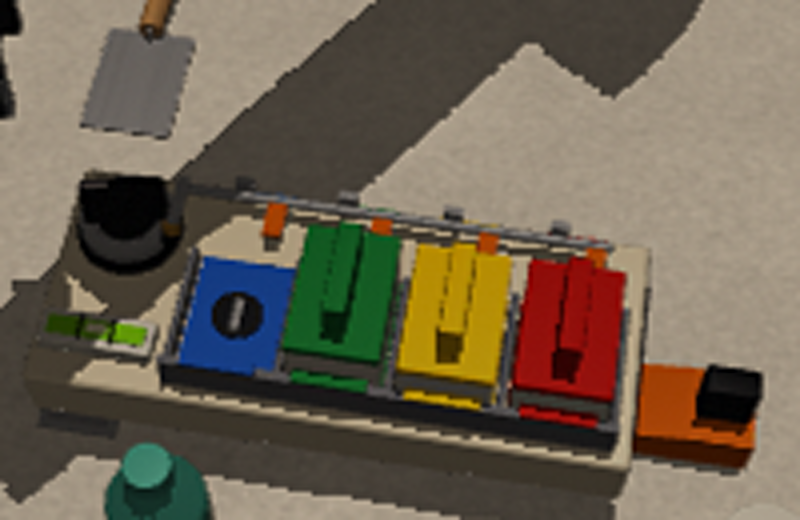

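View pics/z37.png

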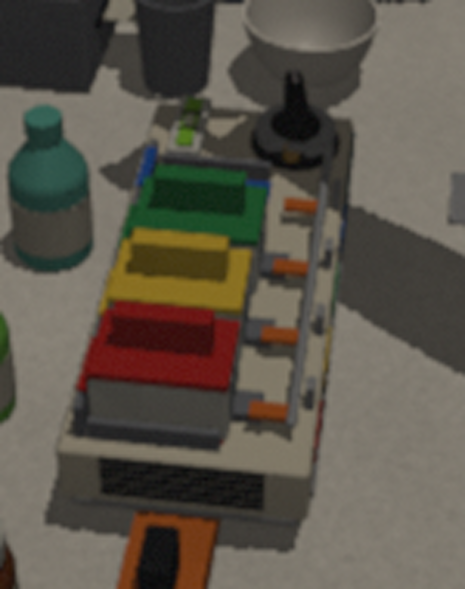

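View pics/z38.png

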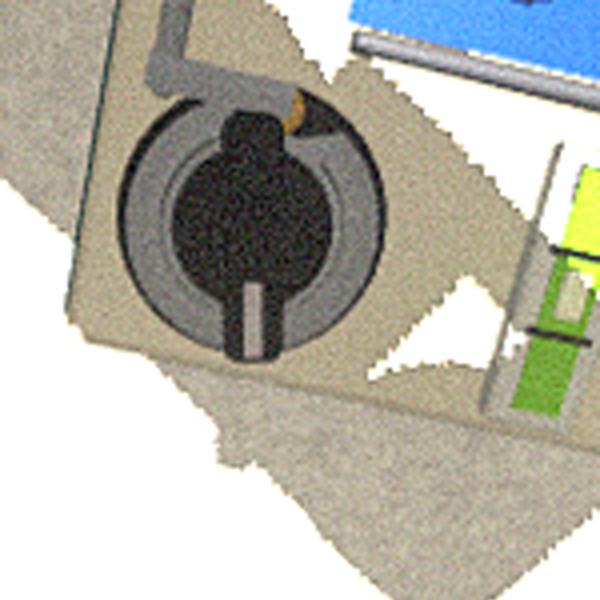

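Run:
```python
from plant import ctrl
print(ctrl.get_state()['time'],ctrl.get_state()['contact_force']); print(ctrl.sign_off())
```

```text
72.275 [ 0.26637572 -0.06811334 -0.32184436]
the job is handed in; nothing more can be done
None
```

I pushed the orange wedge under the left rail until the dispenser was level and turned the knob back to about 0.22 rad. I then set the red, yellow and green canisters, the only three on the counter, in their own bays with their toes to the front. Finally I turned the knob clockwise to about 1.35 rad and handed in at 72 s.

- **Level:** the bubble stood midway between the marks in the last pictures.
- **Canisters:** each one touched the bay floor at the expected height when lowered, and they looked upright and centred after release.
- **Lock:** the roller sat in the notch, and the tabs had moved about 8 mm right, over the toes.
- **Bystanders:** the bottles, jar, mortar and pen cup looked untouched, and the arm was clear of everything.

One pair of measurements disagreed. The wrist and scene cameras placed the bays 1.5 to 4 mm apart, so I went by the close-up wrist view. The canisters went in without side force.

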